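# Switch the watering over with the push rod

## Robot

A 7-joint arm with a two-finger parallel gripper is mounted at the origin on the work surface. World frame = base frame: x ahead of the robot, y to its left, z up, the work surface at z = 0. Lengths are in m, angles in rad, forces in N, time in s.
With the tool pointing down it reaches from about 0.425 to 0.925 m from the base axis. Payload 6.8 kg.
Tool frame: the origin (TCP) lies at the very end of the fingers, on their centre line; the grasp point (between the pads) lies 19 mm behind it (hold_point_z is the distance from the TCP to the grasp point, in m); z points along the fingers, y is the direction in which the jaws open and shut (so a half turn about z gives the same grasp; the last joint's range is limited). The gripper opens to 85 mm and grips with 20 to 120 N. Pads are 22 mm wide; open, the fingers measure 114 mm over their backs; the gripper's body (76 mm by 85 mm) begins 54 mm behind the grasp point. The pads swing forward as they close: fully open they stand 13 mm farther back than shut.
Start: joints at [-1.325, 0.477, 0.022, 1.555, -0.011, 1.109, -0.083], TCP at [0.234, 0.633, 0.231] pointing down, gripper open.
Joint ranges: [-2.96, 2.96], [-0.34, 2.1], [-1.41, 1.46], [0.24, 2.44], [-1.37, 4.51], [0.17, 1.92], [-2.96, 2.96]. Speed limits (rad/s): [2.39, 2.39, 3.14, 3.14, 3.14, 3.14, 3.14].

## Interface

Orientations are given as a unit quaternion [w, x, y, z].
In Python, from station import get_obs, read_camera, calibration, hand_in, regions_of, hold_point_z gives the robot as it stands.
- The arm moves only by the tool send_rows, never from a script. Its argument "motion" is text: rows parted by semicolons, each of 7 numbers parted by spaces: the shift along the world's x, y, z in cm, then the turn, a rotation vector about the world's x, y, z in degrees, then the closure, from 0 (fully open) to 1 (shut). In form: dx dy dz rx ry rz fingers; .... A call has 1 to 20 rows; each row shifts and turns the pose as measured when the row begins; what a row does not reach is not made up. A row lasts 1/12 s, in which the tool goes at most 41.7 mm and 7.16 degrees, less where a joint would pass 70% of its speed; a pose out of reach is approached as far as the arm can. A call is refused whole if a number of a shift passes 4.17 or a number of a turn 7.16, either way. A call with a gripper value outside its range is refused whole. The fingers move at their own pace and stop on an object; "newtons" is the grip in N (left out, the last holds). Time passes only in rows, so rows that do not move let the fingers close. It gives the time, the measured TCP pose, the force and the opening at its end, in the units of the state.
- get_obs(): the state, without advancing time (a new reading comes with each control period).
- read_camera(name): name is "scene" or "top" or "wrist"; returns the picture (420x560x3 uint8, red, green, blue); there is no depth.
- calibration(name): a dict with "mtx" (3x3 intrinsics, pixels), "k1" (the pictures are not rectified: a ray, as slopes to the right and down, at radius r is drawn at 1 + k1 r^2 times it, then the intrinsics apply), "R" (3x3) and "t" (3): a world point X has camera coordinates R X + t; the wrist camera has in their place "hand_eye" (4x4, takes a point from camera to tool coordinates, whose origin is the TCP and whose axes are the flange's). Camera axes: x right, y down, z forward; pixel columns grow to the right and rows downward; lengths in m; the calibration is good to about 2 mm. A picture is of the moment at which its call begins: read the wrist's pose just before it. calibration takes no time and is no camera call.
- hand_in(): hands the job in, once; it reports no verdict.
Trained networks look in the newest picture that a camera, given by its name, has taken for a name from the list of things; names that differ only in an ending like _2 or _b are one class to them, and where a whole thing is asked for, a point or a joint stands for the part that bears it (a point fixed in the world has none). Each returns a list of dicts, best first, with "conf" (0 to 1); they miss things now and then, are a little off and sometimes report something else, mostly with a low value. They report only what shows in the picture. A call takes as long as a camera call.
- regions_of(thing, camera): "region" (420x560 bool, what is visible of it) and "point" ([column, row] in pixels, amid what is visible of it).
The state is a dict: "t": time; "q": joint angles; "joint_vel": joint speeds; "joint_torque": joint torques, N m; "eef_pos": TCP position; "tool_rot": TCP orientation; "contact_force": force on the tool from outside, world axes, zero at the start; "torque": the same for the moment, N m; "gripper_width": opening from 0.0 (shut) to 1.0 (fully open).
Only numpy, scipy, OpenCV 4.12 (cv2) and the standard library are available. Lean on these libraries where they do the work, as an engineer would, in place of code of your own. Each camera call takes 0.05 s, during which the arm holds its last target.

## Task

Switch the bonsai watering over to the zone of the tall pot: draw the push rod out of its wooden holster, thread it nose first through both guide plates in line with the key that carries the tall clay pot, and push that key home until it stays in and the key with the wide dish springs out. Work the keys with the rod only, never with the fingers, and do not force them; then draw the rod a little way back off the key and let go of it, leaving it resting in both guide plates. Leave the other keys out and everything else on the bench where it is.

Things in the scene. Friction and masses are not known exactly. Their poses are not given: they have to be found in the camera images.
- bank: Watering selector, a fixed grey box 205 wide, 76 high, 250 long. Origin: on the bench, under the middle of the front of the front guide plate. x is level and is the push direction, into the box; z up. Clear cover and housing close the space behind the second plate: key faces are reached only through the guide holes. Which key sits behind which hole varies.
- entry (a point): Middle of the front of the front guide plate, 45 above the bench; axes as the bank's. Two aluminium guide plates 10 thick, 200 wide, 70 high stand at x = 0 to 10 and 50 to 60 from here. Each has four square holes, 17 x 17, at this height, at y = -69, -23, 23 and 69, in line with the four keys. In front lies nothing higher than the flat scraper.
- key_tall (a joint): Travel (m) of the key with the tall clay pot (28 across, 48 high); starts out. 0 = out, 0.012 = latched in, 0.016 = hard stop. To latch it must be pushed past about 0.0125, best to the stop, against 4 to 11 N; let go sooner, it springs back. As a key goes in, about half-way, the latch lets the key that was in spring out.
- key_dish (a joint): Travel (m) of the key with the wide low dish (38 across, 13 high). Same mechanism. Starts latched in.
- key_square (a joint): Travel (m) of the key with the square pot (28 x 28, 23 high). Same mechanism. Starts out.
- key_ball (a joint): Travel (m) of the key with the ball (26 across). Same mechanism. Starts out.
- key_tall_face (a point): Centre of the front face (steel disc 20 across) of the tall-pot key, 45 above the bench, on the axis of its pair of guide holes. x is the push direction. It moves with the key; with the key out it lies 110 behind the front of the front plate. The pot stands 22 behind this face, its foot 37 above it, over the clear cover, seen from above.
- key_dish_face (a point): The same point of the dish key (latched in at the start, so 122 behind the front of the front plate).
- key_square_face (a point): The same point of the key with the square pot.
- key_ball_face (a point): The same point of the key with the ball.
- holster: Fixed wooden holster of the rod. Origin: on the bench under the sleeve's mouth; x level, the way the rod comes out. Base board 70 wide, 12 thick, x = -115 to 145. The closed sleeve, 41 wide, 62 high, x = -116 to 0, hides the rod's rear 105 mm and stops it being lifted. The bare shaft juts out over the board.
- mouth (a point): Centre of the sleeve's mouth on the rod's axis, 40 above the bench; axes as the holster's. The rod must be drawn at least 110 along x before its rear is clear of the sleeve and it can be lifted.
- rod_center (a point): Push rod, loose, 240 long, 96 to 156 g: the point half-way along its axis; x points along the rod to the nose. The front 140 is a steel shaft 14 thick with a hemispherical nose, the rear 100 a wooden handle 22 thick, which does not pass the guide holes. The centre of mass is about 35 behind this point. In the holster the front 135 is bare.
- rod_nose (a point): Foremost point of the rod's nose, 120 ahead of rod_center.
- rod_handle (a point): Point on the rod's axis in the handle, 75 behind rod_center. It is hidden in the sleeve at first. A grasp on the bare shaft is too near the nose to push a key home, so the rod must be let go once its nose is through both guide plates (it stays there, sagging up to about 5 degrees, rear end down) and taken again by the handle.
- chisel: Bystander, loose, to be left where it lies: wood-handled chisel, 210 long, 20 high.
- clay_pot: Bystander, loose, to be left where it lies: small empty terracotta bowl, 72 across, 55 high.
- wire_spool: Bystander, loose, to be left where it lies: copper-coloured spool, 66 across, 38 high.
- feed_bottle: Bystander, loose, to be left where it lies: white bottle, 64 across, 160 high.
- wedge: Bystander, loose, to be left where it lies: dark wood block 100 x 45 x 30.
- scraper: Bystander, loose, to be left where it lies: flat scraper, 160 long, 9 high.

How it is judged:
By the outcome, as a careful person would: the job done as asked, in the order asked, and still so for the second after the job is handed in, with the robot touching nothing.
It also fails if it takes over 64 s, if anything falls off the work surface, if the arm or the gripper's body presses on something with over 40 N, if the wrist force passes 120 N, or if a joint passes its speed limit or range.

## Working session

There is one attempt and no reset: what is moved stays moved. The work goes in short steps, Python scripts to look and compute and a tool call to move; the robot and the scene stay as the last step left them, time stands still between calls to the robot, and variables do not carry over. Pictures are saved under pics/ and viewed, and the job is handed in when it is done.

Besides the shell and the picture viewer there is one more tool, called in YAML: its name, and indented under it one key for each argument. send_rows: Moves the arm, as the interface text tells. Its arguments: {"type":"object","properties":{"motion":{"type":"string"},"newtons":{"type":"number"}},"required":["motion"]}

```bash
ls; mkdir -p pics
python3 - <<'E'
from station import *
import cv2
print(get_obs(), hold_point_z)
for n in ["scene","top","wrist"]:
    im=read_camera(n); cv2.imwrite(f"pics/{n}0.png",im[:,:,::-1]); print(n,calibration(n))
E
```

```text
pics
{'t': 0.0, 'q': array([-1.32510122,  0.47778245,  0.02233527,  1.55649762, -0.01149727,
        1.10929008, -0.08311405]), 'joint_vel': array([ 8.33071692e-04, -3.01034556e-04,  1.21187897e-03,  6.91168292e-04,
        8.39323537e-04,  1.13965705e-03, -1.50193449e-05]), 'joint_torque': array([ 1.47312508e-04, -5.96462166e+01,  1.60811171e+00, -2.81203687e+01,
        1.24218801e-02,  9.28226887e-03, -2.67759003e-05]), 'eef_pos': array([0.2336623 , 0.63261289, 0.23031797]), 'tool_rot': array([-9.43456008e-05,  1.75970286e-01,  9.84395044e-01, -9.19858277e-04]), 'contact_force': array([ 0.17823549, -0.36148556, -0.11858235]), 'torque': array([-0.00249044,  0.01312801,  0.02465586]), 'gripper_width': 0.9993175264403865} 0.0187
scene {'mtx': array([[513.54084007,   0.        , 286.70513396],
       [  0.        , 513.54084007, 207.63393503],
       [  0.        ,   0.        ,   1.        ]]), 'k1': -0.04795617631609225, 'R': array([[-0.7607692 ,  0.64857428, -0.02411708],
       [ 0.3781174 ,  0.41271288, -0.82867081],
       [-0.52750114, -0.63954631, -0.55921647]]), 't': array([ 
[... 324 characters left out ...]
-2.40106008e-04, -6.90908101e-02],
       [ 6.90866044e-02,  8.10117184e-03, -9.97577772e-01]]), 't': array([-0.06564047,  0.60628892,  1.06566771])}
wrist {'mtx': array([[309.14964184,   0.        , 284.44543268],
       [  0.        , 309.14964184, 207.61398525],
       [  0.        ,   0.        ,   1.        ]]), 'k1': -0.05638620114264976, 'hand_eye': array([[ 8.14339902e-04, -9.61578233e-01, -2.74529849e-01,
         7.08820016e-02],
       [ 9.99999645e-01,  7.23153334e-04,  4.33363101e-04,
         1.70071608e-03],
       [-2.18185349e-04, -2.74530104e-01,  9.61578481e-01,
        -1.43114971e-01],
       [ 0.00000000e+00,  0.00000000e+00,  0.00000000e+00,
         1.00000000e+00]])}
```

View pics/top0.png

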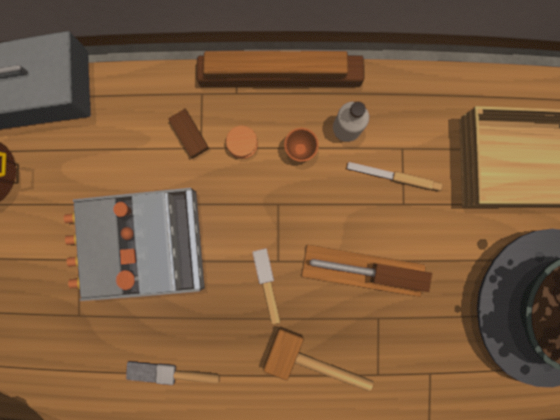

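View pics/scene0.png

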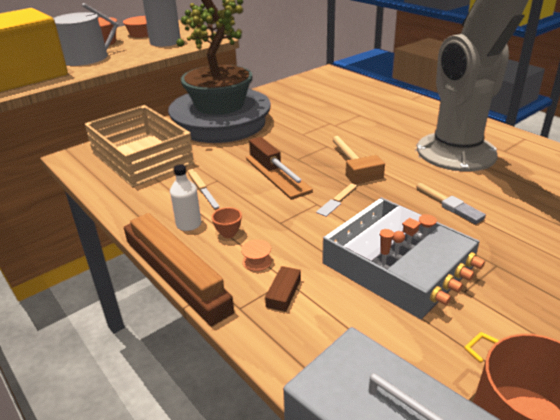

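View pics/wrist0.png

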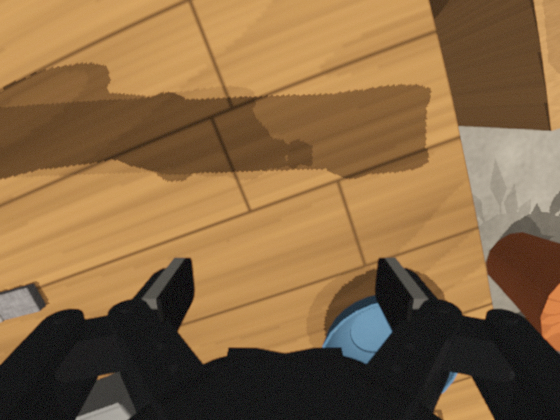

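Run:
```python
import cv2
t=cv2.imread("pics/top0.png"); s=cv2.imread("pics/scene0.png")
cv2.imwrite("pics/a.png",cv2.resize(t[180:310,60:220],None,fx=5,fy=4.6,interpolation=2)[:600])
cv2.imwrite("pics/b.png",cv2.resize(t[235:305,290:440],None,fx=5,fy=5,interpolation=2))
cv2.imwrite("pics/c.png",cv2.resize(s[190:310,310:490],None,fx=4.4,fy=4.4,interpolation=2))
```

```text
(no output)
```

View pics/a.png

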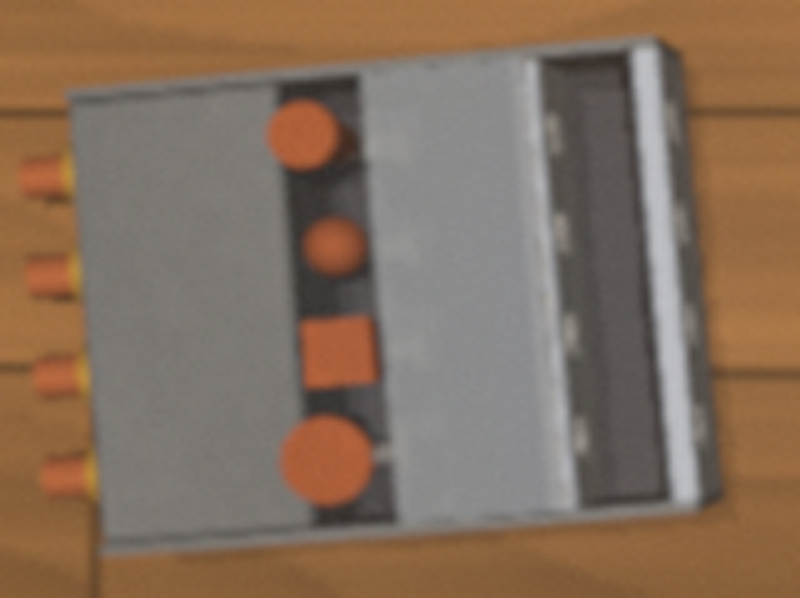

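View pics/b.png

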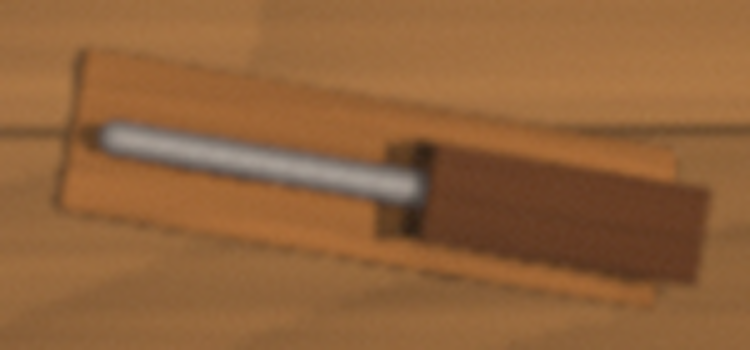

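View pics/c.png

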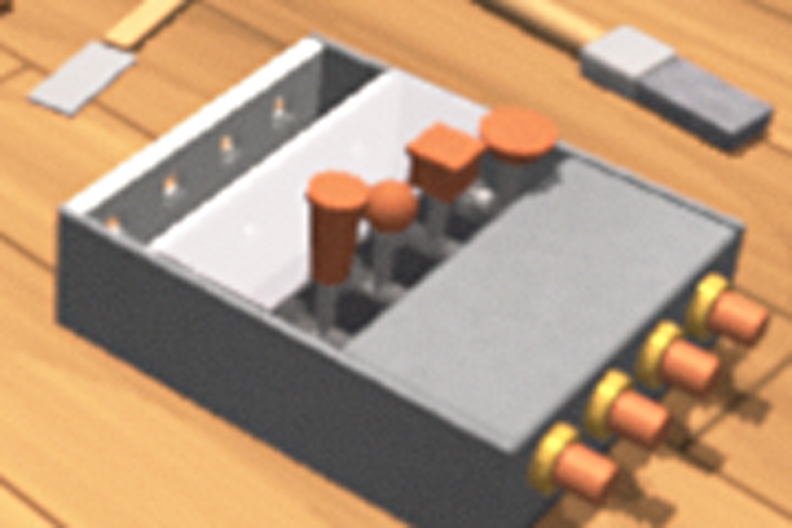

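```bash
cat > h.py <<'E'
import numpy as np, cv2
from station import *
from scipy.spatial.transform import Rotation as Ro
def cam(n,obs=None):
    c=calibration(n)
    if n=="wrist":
        H=c["hand_eye"]; q=obs["tool_rot"]; Rt=Ro.from_quat([q[1],q[2],q[3],q[0]]).as_matrix()
        T=np.eye(4);T[:3,:3]=Rt;T[:3,3]=obs["eef_pos"]
        M=np.linalg.inv(T@H); return c["mtx"],c["k1"],M[:3,:3],M[:3,3]
    return c["mtx"],c["k1"],np.array(c["R"]),np.array(c["t"])
def proj(P,C):
    K,k,R,t=C; X=np.atleast_2d(P)@R.T+t; s=X[:,:2]/X[:,2:]; s=s*(1+k*(s**2).sum(1,keepdims=True))
    return s@K[:2,:2].T+K[:2,2]
def ray(px,C):
    K,k,R,t=C; px=np.atleast_2d(np.asarray(px,float)); d=(px-K[:2,2])/[K[0,0],K[1,1]]; s=d.copy()
    for _ in range(20): s=d/(1+k*(s**2).sum(1,keepdims=True))
    return -R.T@t, np.c_[s,np.ones(len(s))]@R
def onz(px,z,C):
    o,d=ray(px,C); return o+d*((z-o[2])/d[:,2])[:,None]
def snap(n,f):
    o=get_obs(); im=read_camera(n); cv2.imwrite(f"pics/{f}.png",im[:,:,::-1]); return o,im
def yaw(o):
    q=o["tool_rot"]; M=Ro.from_quat([q[1],q[2],q[3],q[0]]).as_matrix(); return M
E
python3 - <<'E'
from h import *
C=cam("top")
rn,rm=onz([[309.6,262],[375,272.4]],.04,C); print("nose,mouth",rn,rm,rm-rn,np.degrees(np.arctan2(*(rn-rm)[1::-1])))
h=onz([[194.6,206.1],[196.4,228.3],[198,250],[200,271.7]],.045,C);print("holes",h,np.diff(h,axis=0))
# tops of plate corners in crop a
a=np.array([[643,45],[665,45],[672,505],[695,505]])/[5,4.6]+[60,180]
print(onz(a,.08,C))
for n in ["rod_center","key_tall","scraper","chisel","bank","holster"]:
    for r in regions_of(n,"top")[:1]:
        print(n,r["conf"],r["point"],r["region"].sum())
        if n=="rod_center":
            ys,xs=np.nonzero(r["region"]);print(xs.min(),xs.max()); P=onz(np.c_[xs,ys],.04,C)[:,:2];m=P.mean(0);u,s,v=np.linalg.svd(P-m);print(m,v[0],np.degrees(np.arctan2(v[0][1],v[0][0])),((P-m)@v[0]).min(),((P-m)@v[0]).max())
E
```

```text
nose,mouth [ 0.50224792 -0.14103483  0.04      ] [ 0.4802655  -0.27690546  0.04      ] [-0.02198242 -0.13587063  0.        ] 80.80978690982312
holes [[0.61760027 0.09742539 0.045     ]
 [0.57148163 0.09316158 0.045     ]
 [0.52662606 0.08944366 0.045     ]
 [0.48191547 0.08500192 0.045     ]] [[-0.04611864 -0.00426382  0.        ]
 [-0.04485557 -0.00371792  0.        ]
 [-0.04471059 -0.00444173  0.        ]]
[[0.64774296 0.10438253 0.08      ]
 [0.64772113 0.09543162 0.08      ]
 [0.44744052 0.09084305 0.08      ]
 [0.44752253 0.08159699 0.08      ]]
rod_center 0.71 [341.9, 265.3] 355
310 374
[ 0.49172532 -0.20528111] [0.15309988 0.98821072] 81.1933877624386 -0.07064465659529112 0.06428276356564822
key_tall 0.71 [123.9, 211.0] 222
scraper 0.96 [262.6, 279.3] 847
chisel 0.88 [400.1, 175.4] 716
bank 0.92 [140.9, 243.9] 12488
holster 0.87 [371.3, 276.6] 3669
```

send_rows:
  motion: "1 -2 0.1 0 0 -3.6 0;1.75 -3.4 0.1 0 0 -3.6 0;1.75 -3.4 0.1 0 0 -3.6 0;1.75 -3.4 0.1 0 0 -3.6 0;1.75 -3.4 0.1 0 0 -3.6 0;1.75 -3.4 0.1 0 0 -3.6 0;1.75 -3.4 0.1 0 0 -3.6 0;1.75 -3.4 0.1 0 0 -3.6 0;1.75 -3.4 0.1 0 0 -3.6 0;1.75 -3.4 0.1 0 0 -3.6 0;1.75 -3.4 0.1 0 0 -3.6 0;1.75 -3.4 0.1 0 0 -3.6 0;1.75 -3.4 0.1 0 0 -3.6 0;1.75 -3.4 0.1 0 0 -3.6 0;1.75 -3.4 0.1 0 0 -3.6 0;1.75 -3.4 0.1 0 0 -3.6 0;1.75 -3.4 0.1 0 0 -3.6 0;1.75 -3.4 0.1 0 0 -3.6 0"

```text
t: 1.95
eef_pos: [0.5417, 0.0152, 0.2534]
tool_rot: [-0.0, 0.689, 0.725, 0.009]
contact_force: [0.8, -0.8, 0.2]
gripper_width: 1.002
```

Run:
```python
from h import *
o=get_obs();print(o["t"],o["eef_pos"],o["q"],"\n",yaw(o))
```

```text
1.95 [0.54165985 0.01515346 0.25336014] [-0.59211304  0.24624504  0.54658286  1.88737679 -0.16207348  1.03541307
  0.07324788] 
 [[-0.05084967  0.99863149  0.01222523]
 [ 0.99863046  0.05069113  0.0129464 ]
 [ 0.01230897  0.01286681 -0.99984145]]
```

send_rows:
  motion: "0 0 0 0 0 -1.8 0;0 0 0 0 0 0 0;0 0 0 0 0 0 0"

```text
t: 2.2
eef_pos: [0.5449, 0.0036, 0.2548]
tool_rot: [0.003, 0.707, 0.707, 0.009]
contact_force: [0.9, 0.5, -0.2]
gripper_width: 1.002
```

Run:
```python
from h import *
import pickle
o,im=snap("wrist","w1");pickle.dump(o,open("w1.pkl","wb"))
print(o["eef_pos"],yaw(o)[:,0],o["joint_vel"].max())
```

```text
[0.54493831 0.0035761  0.25484598] [-1.23264496e-04  9.99968050e-01  7.99272420e-03] 0.004485564347726495
```

View pics/w1.png

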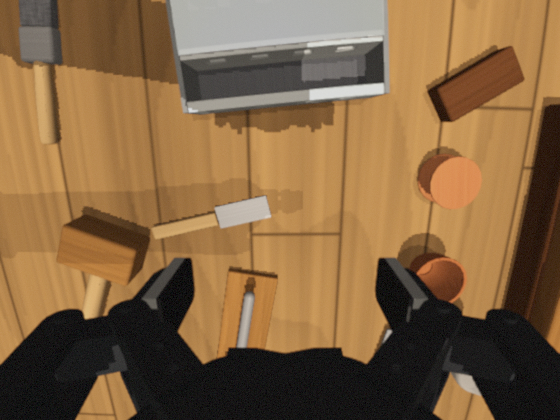

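Run:
```python
import cv2
t=cv2.imread("pics/w1.png")
cv2.imwrite("pics/w1z.png",cv2.resize(t[0:130,165:405],None,fx=3.3,fy=4,interpolation=2))
```

```text
(no output)
```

View pics/w1z.png

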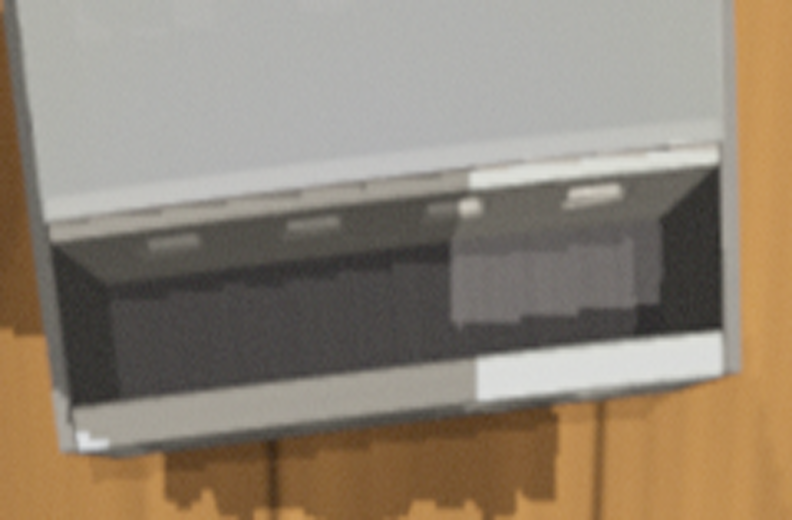

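Run:
```python
from h import *
import pickle
o=pickle.load(open("w1.pkl","rb"));C=cam("wrist",o)
a=np.array([[75,408],[722,332],[80,450],[722,375],[50,242],[720,165]])/[3.3,4]+[165,0]
for z in(.076,.08):
    P=onz(a,z,C);print(P[:,:2]);print([np.linalg.norm(P[i+1]-P[i]) for i in(0,2,4)],[np.degrees(np.arctan2(*(P[i+1]-P[i])[1::-1])) for i in(0,2,4)],np.linalg.norm((P[0]+P[1]-P[4]-P[5])/2), (P[0]+P[1])/2,(P[4]+P[5])/2)
hc=np.array([[174,244],[314,226],[455,210],[594,195]])/[3.3,4]+[165,0]
print(onz(hc,.0365,C)) # lower hole edge at second plate visible?
rod=[[249,292],[242,345]];print(onz(rod,.04,C))
```

```text
[[0.45120696 0.09429342]
 [0.64610037 0.11282596]
 [0.45202011 0.0841757 ]
 [0.64683974 0.10261874]
 [0.44642578 0.13308537]
 [0.64286398 0.15129435]]
[np.float64(0.19577255912423652), np.float64(0.19569065817280396), np.float64(0.1972803351672977)] [np.float64(5.4319591359676735), np.float64(5.4079175936130115), np.float64(5.295937687589169)] 0.03883761986825232 [0.54865366 0.10355969 0.076     ] [0.54464488 0.14218986 0.076     ]
[[0.45233272 0.09404384]
 [0.64480876 0.11234651]
 [0.45313578 0.08405162]
 [0.64553895 0.1022659 ]
 [0.44761084 0.13235464]
 [0.64161251 0.15033776]]
[np.float64(0.19334428687866936), np.float64(0.19326340178874546), np.float64(0.19483336116529298)] [np.float64(5.431959135967674), np.float64(5.407917593613014), np.float64(5.295937687589166)] 0.038355896000352545 [0.54857074 0.10319518 0.08      ] [0.54461168 0.1413462  0.08      ]
[[0.47567984 0.13934442 0.0365    ]
 [0.52181248 0.14374984 0.0365    ]
 [0.56805938 0.14797992 0.0365    ]
 [0.61374945 0.15231223 0.0365    ]]
[[ 0.50197952 -0.13930028  0.04      ]
 [ 0.48941018 -0.22280135  0.04      ]]
```

send_rows:
  motion: "-0.7 -3.1 -1.4 0 0 -1.1 0;-0.7 -3.1 -1.4 0 0 -1.1 0;-0.7 -3.1 -1.4 0 0 -1.1 0;-0.7 -3.1 -1.4 0 0 -1.1 0;-0.7 -3.1 -1.4 0 0 -1.1 0;-0.7 -3.1 -1.4 0 0 -1.1 0;-0.7 -3.1 -1.4 0 0 -1.1 0;-0.7 -2 -1.4 0 0 -1.1 0;0 0 0 0 0 0 0"

```text
t: 3.0
eef_pos: [0.4881, -0.2219, 0.1394]
tool_rot: [0.003, 0.747, 0.665, 0.014]
contact_force: [-0.6, -0.5, 0.1]
gripper_width: 1.002
```

Run:
```python
from h import *
import pickle
o,im=snap("wrist","w2");pickle.dump(o,open("w2.pkl","wb"))
print(o["eef_pos"],yaw(o),o["q"])
```

```text
[ 0.48810826 -0.22190213  0.13943515] [[ 0.11585757  0.99295799  0.0247274 ]
 [ 0.99311305 -0.11624049  0.01465002]
 [ 0.01742118  0.02285979 -0.99958688]] [-0.14884312  0.40299108  0.59401031  2.01677713 -0.34487446  0.79812071
  0.5324125 ]
```

View pics/w2.png

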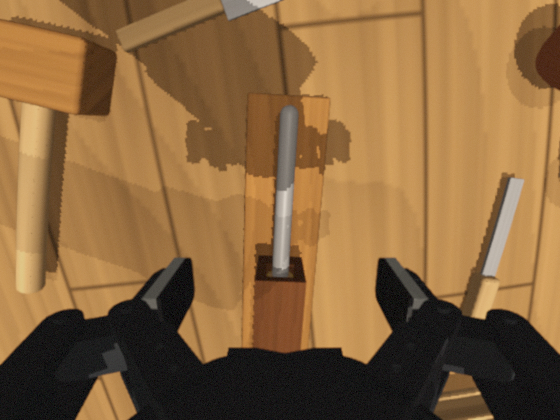

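```bash
cat >> h.py <<'E'
def goal(p,yawdeg,pitch=0.):
    """deltas cm/deg to reach TCP p with tool x along world yaw, tool z down; pitch>0 raises tool x axis"""
    o=get_obs(); a=np.radians(yawdeg); x=np.array([np.cos(a),np.sin(a),0]);z=np.array([0,0,-1.]);y=np.cross(z,x)
    M=np.c_[x,y,z]
    ax=np.cross(x,[0,0,1.]); M=Ro.from_rotvec(np.radians(pitch)*ax).as_matrix()@M
    d=(np.array(p)-o["eef_pos"])*100; r=np.degrees(Ro.from_matrix(M@yaw(o).T).as_rotvec())
    print("t",o["t"],"d cm",d.round(2),"rot",r.round(2)," F",o["contact_force"].round(1),"w",round(o["gripper_width"],3)); return d,r
E
python3 - <<'E'
from h import *
import pickle
o=pickle.load(open("w2.pkl","rb"));C=cam("wrist",o)
P=onz([[281.5,262],[283.5,225],[286,175],[288.3,130],[289,106]],.04,C);print(P,[np.degrees(np.arctan2(*(b-a)[1::-1])) for a,b in zip(P,P[1:])])
a=P[0];b=P[3];print(np.degrees(np.arctan2(*(b-a)[1::-1])))
goal([.4862,-.2418,.12],81.2)
E
```

```text
[[ 0.48204406 -0.26563331  0.04      ]
 [ 0.48762743 -0.23270056  0.04      ]
 [ 0.4944491  -0.19150136  0.04      ]
 [ 0.50018528 -0.15709182  0.04      ]
 [ 0.50270675 -0.1395499   0.04      ]] [np.float64(80.37764484994574), np.float64(80.59839687065437), np.float64(80.53564117025967), np.float64(81.82036998567447)]
80.51149866853558
t 3.05 d cm [-0.33 -2.17 -2.03] rot [-0.86  1.5  -2.26]  F [ 1.2 -0.1 -0.3] w 0.999
```

send_rows:
  motion: "-0.15 -1.1 -2 -0.43 0.75 -1.2 0;-0.15 -1.1 -2 -0.43 0.75 -1.2 0;0 0 -2 0 0 0 0;0 0 -2 0 0 0 0;0 0 0 0 0 0 0"

```text
t: 3.47
eef_pos: [0.4941, -0.232, 0.0606]
tool_rot: [0.001, 0.754, 0.657, 0.005]
contact_force: [-0.1, 0.7, 0.4]
gripper_width: 1.001
```

Run:
```python
from h import *
goal([.4862,-.2418,.0213],80.8)
```

```text
t 3.4667 d cm [-0.79 -0.98 -3.93] rot [-0.28  0.44 -1.29]  F [-0.1  0.7  0.4] w 1.001
```

send_rows:
  motion: "-0.8 -1 -1 -0.28 0.44 -1.3 0;-0.2 -0.2 -1.2 0 0 0 0;0 0 0 0 0 0 0"

```text
t: 3.72
eef_pos: [0.4869, -0.2404, 0.039]
tool_rot: [0.0, 0.759, 0.651, 0.001]
contact_force: [-0.0, 0.2, 0.5]
gripper_width: 0.999
```

Run:
```python
from h import *
goal([.4862,-.2418,.0213],80.8)
```

```text
t 3.7167 d cm [-0.07 -0.14 -1.77] rot [-0.08  0.15 -0.39]  F [-0.   0.2  0.5] w 0.999
```

send_rows:
  motion: "-0.07 -0.14 -1 -0.08 0.15 -0.4 0;0 0 -0.75 0 0 0 0;0 0 0 0 0 0 0;0 0 0 0 0 0 0.5;0 0 0 0 0 0 0.75"
  newtons: 20

```text
t: 4.13
eef_pos: [0.4874, -0.242, 0.0213]
tool_rot: [0.001, 0.762, 0.648, 0.001]
contact_force: [-0.5, -0.2, -0.1]
gripper_width: 0.745
```

Run:
```python
from h import *
goal([.4862,-.2418,.0213],80.8)
o,im=snap("wrist","w3")
```

```text
t 4.1333 d cm [-0.12  0.02  0.  ] rot [0.01 0.14 0.03]  F [-0.5 -0.2 -0.1] w 0.745
```

View pics/w3.png

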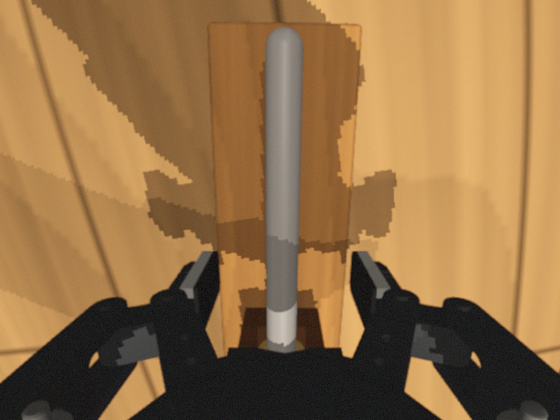

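send_rows:
  motion: "-0.08 0 0 0 0 0 0.8;0 0 0 0 0 0 0.9;0 0 0 0 0 0 1;0 0 0 0 0 0 1;0 0 0 0 0 0 1;0 0 0 0 0 0 1"
  newtons: 60

```text
t: 4.68
eef_pos: [0.4872, -0.2424, 0.0226]
tool_rot: [0.002, 0.762, 0.648, 0.001]
contact_force: [-1.0, -0.6, -0.7]
gripper_width: 0.138
```

Run:
```python
from h import *
goal([.4862,-.2418,.0213],80.8)
```

```text
t 4.6833 d cm [-0.1   0.06 -0.13] rot [0.05 0.27 0.05]  F [-1.  -0.6 -0.7] w 0.138
```

send_rows:
  motion: "0.08 0.5 0 0 0 0 1;0.16 1 0 0 0 0 1;0.24 1.5 0 0 0 0 1;0.24 1.5 0 0 0 0 1"

```text
t: 5.02
eef_pos: [0.4937, -0.198, 0.0227]
tool_rot: [0.003, 0.764, 0.646, 0.001]
contact_force: [-0.4, 0.9, -1.8]
gripper_width: 0.141
```

Run:
```python
from h import *
d=np.array([np.cos(np.radians(80.9)),np.sin(np.radians(80.9))])*.13
goal([.4872+d[0],-.2424+d[1],.0226],80.9); o,im=snap("wrist","w4")
```

```text
t 5.0167 d cm [ 1.4   8.4  -0.01] rot [0.15 0.27 0.49]  F [-0.4  0.9 -1.8] w 0.141
```

View pics/w4.png

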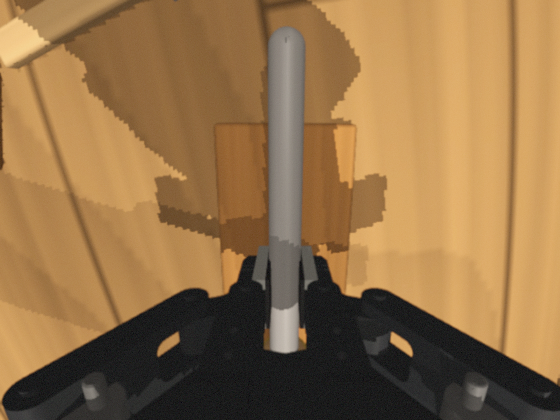

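send_rows:
  motion: "0.27 1.6 0 0 0 0.2 1;0.28 1.7 0 0 0 0.2 1;0.28 1.7 0 0 0 0.2 1;0.28 1.7 0 0 0 0.1 1;0.28 1.7 0 0 0 0 1;0 0 0 0 0 0 1"

```text
t: 5.57
eef_pos: [0.5089, -0.1004, 0.0219]
tool_rot: [0.0, 0.757, 0.654, 0.002]
contact_force: [0.1, 0.6, -1.3]
gripper_width: 0.141
```

Run:
```python
from h import *
d=np.array([np.cos(np.radians(80.9)),np.sin(np.radians(80.9))])*.13
goal([.4872+d[0],-.2424+d[1],.0226],80.9); o,im=snap("wrist","w5");o,im=snap("top","t5"); 
cv2.imwrite("pics/t5z.png",cv2.resize(im[190:310,180:440,::-1],None,fx=3,fy=3))
```

```text
t 5.5667 d cm [-0.11 -1.36  0.07] rot [-0.13  0.19 -0.79]  F [ 0.1  0.6 -1.3] w 0.141
```

View pics/w5.png

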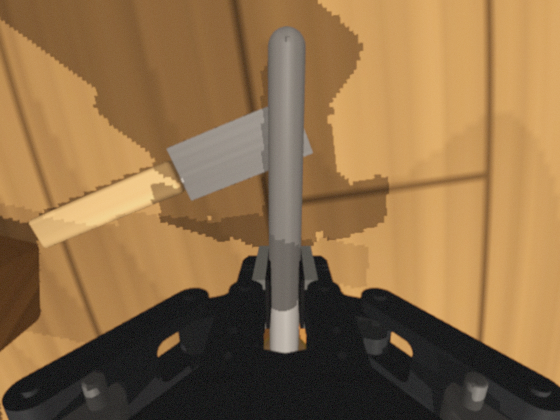

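View pics/t5z.png

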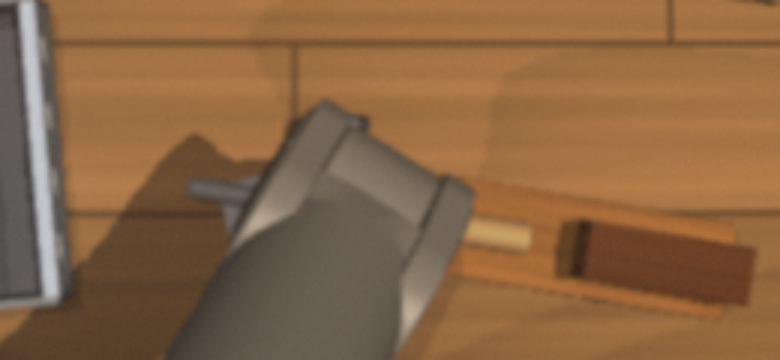

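send_rows:
  motion: "0.5 0 0.7 0 0 0.5 1;1.6 0.5 0.7 0 0 2 1;1.6 0.5 0.7 0 0 2 1;1.6 0.5 0.6 0 0 2 1;1.6 0.5 0 0 0 2 1;1.6 0.5 0 0 0 2 1;1.6 0.5 0 0 0 2 1;1.6 0.5 0 0 0 2 1;0 0 0 0 0 0 1;0 0 0 0 0 0 1"

```text
t: 6.5
eef_pos: [0.63, -0.0812, 0.0561]
tool_rot: [0.005, 0.67, 0.743, -0.001]
contact_force: [-0.7, 0.2, -0.5]
gripper_width: 0.139
```

Run:
```python
from h import *
E=np.array([.618,.0999]);u=np.array([-.0932,.9956]); g=E-.150*u
goal([*g,.0400],95.35)
o,im=snap("wrist","w6");o,im=snap("scene","s6")
cv2.imwrite("pics/s6z.png",cv2.resize(im[150:300,250:450,::-1],None,fx=4,fy=4))
```

```text
t 6.5 d cm [ 0.2   3.18 -1.61] rot [ 0.44  0.31 -0.55]  F [-0.7  0.2 -0.5] w 0.139
```

View pics/w6.png

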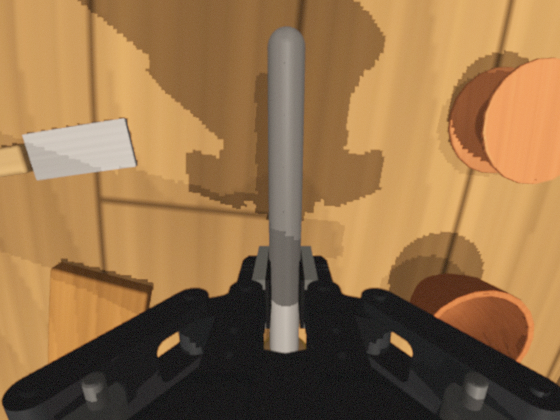

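View pics/s6z.png

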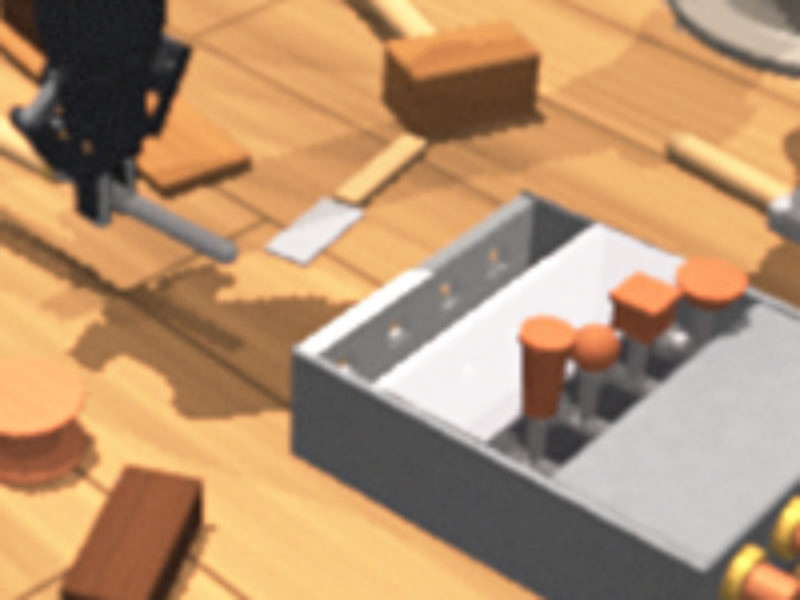

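```bash
cat > fit.py <<'E'
from h import *
from scipy.optimize import least_squares
def edges(f,rows=range(55,225,8),c0=286):
    g=cv2.GaussianBlur(cv2.cvtColor(cv2.imread(f"pics/{f}.png"),cv2.COLOR_BGR2LAB).astype(np.float32),(3,5),0)
    out=[]
    for r in rows:
        w=g[r]; ref=w[c0-4:c0+5].mean(0)
        d=np.linalg.norm((w-ref)[:,1:],axis=1) # chroma only
        res=[]
        for s in(-1,1):
            k=c0
            seg=d[c0:c0+s*26:s]; bg=seg[22:].mean(); fg=seg[:6].mean(); th=(bg+fg)/2
            j=np.argmax(seg>th); res.append(c0+s*(j-1+(th-seg[j-1])/(seg[j]-seg[j-1])))
        out.append((r,*res))
    return np.array(out)
def wristT():  # camera in tool frame -> tool->cam
    c=calibration("wrist"); M=np.linalg.inv(c["hand_eye"]); return c["mtx"],c["k1"],M[:3,:3],M[:3,3]
def fit(f):
    E=edges(f);K,k,R,t=C=wristT(); cc=-R.T@t
    o,dl=ray(E[:,[1,0]],C);_,dr=ray(E[:,[2,0]],C)
    def res(p):  # rod line in tool frame: point (0,y0,z0), dir (1,a,b)
        P=np.array([0,p[0],p[1]]);u=np.array([1,p[2],p[3]]);u/=np.linalg.norm(u)
        def dist(d,s):
            n=np.cross(d,u);n/=np.linalg.norm(n,axis=1)[:,None]; return (n@(P-o))
        a=dist(dl,0);b=dist(dr,0); return np.r_[np.abs(a)-.007,np.abs(b)-.007]*1e3
    s=least_squares(res,[0,-.0187,0,0],loss="soft_l1",f_scale=.3);return s.x,np.abs(s.fun).mean(),E
E
python3 - <<'E'
from fit import *
for f in("w5","w6"):
    x,e,E=fit(f); print((x[:2]*1e3).round(2),np.degrees(x[2:]).round(2),e); print(E[::5].round(1))
E
```

```text
[ -0.56 -22.1 ] [0.58 2.3 ] 1.0443223271322337
[[ 55.  267.4 304.9]
 [ 95.  267.3 304.1]
 [135.  280.7 306.5]
 [175.  267.9 302.3]
 [215.  267.1 301.3]]
[ -0.43 -19.74] [0.39 0.75] 0.037197606272520646
[[ 55.  267.2 304.7]
 [ 95.  267.1 303.9]
 [135.  267.4 303.1]
 [175.  267.7 302.3]
 [215.  267.3 301.8]]
```

Run:
```python
from fit import *
for f in("w3","w4","w6"):
    x,e,E=fit(f); print(f,(x[:2]*1e3).round(2),np.degrees(x[2:]).round(2),e)
# nose tip in tool frame at axis z from w6
C=wristT()
o,d=ray([[286.5,28]],C)
for z in(-.0197+.0014,-.0187):
    print(o+d*((z-.007*0-o[2])/d[0,2]))
# top outline of nose: limb; approximate
```

```text
w3 [ -1.62 -21.74] [0.64 1.05] 0.02490520217637866
w4 [ -0.42 -20.52] [0.39 0.62] 0.025088518797531874
w6 [ -0.43 -19.74] [0.39 0.75] 0.037197606272520646
[[ 0.10456729  0.0004245  -0.0183    ]]
[[ 0.1044622   0.00042229 -0.0187    ]]
```

Run:
```python
from h import *
E=np.array([.618,.0999]);u=np.array([-.0932,.9956]); g=E-.1185*u
goal([*g,.0278],95.4)
```

```text
t 6.6 d cm [-0.04  6.3  -2.83] rot [ 0.42  0.31 -0.47]  F [-0.5 -0.8 -1.4] w 0.138
```

send_rows:
  motion: "0 1.5 -0.9 0.2 0.15 -0.2 1;0 1.5 -0.9 0.2 0.15 -0.2 1;0 1.4 -0.7 0 0 0 1;0 0.8 -0.3 0 0 0 1;0 0 0 0 0 0 1"

```text
t: 7.02
eef_pos: [0.6255, -0.0246, 0.0247]
tool_rot: [-0.002, 0.674, 0.738, -0.001]
contact_force: [-0.3, -0.2, -0.7]
gripper_width: 0.145
```

Run:
```python
from h import *
E=np.array([.618,.0999]);u=np.array([-.0932,.9956]); g=E-.1185*u
goal([*g,.0278],95.4)
```

```text
t 7.0167 d cm [0.36 0.65 0.31] rot [-0.06 -0.25  0.2 ]  F [-0.3 -0.2 -0.7] w 0.145
```

send_rows:
  motion: "0.36 0.3 0.31 -0.06 -0.25 0.2 1;0 0.2 0 0 0 0 1;0 0 0 0 0 0 1"

```text
t: 7.27
eef_pos: [0.6285, -0.017, 0.0271]
tool_rot: [-0.001, 0.672, 0.741, -0.001]
contact_force: [-0.5, -0.3, -1.1]
gripper_width: 0.144
```

Run:
```python
from h import *
E=np.array([.618,.0999]);u=np.array([-.0932,.9956]); g=E-.1185*u
goal([*g,.0278],95.4)
import pickle
o,im=snap("top","t7");o,im2=snap("wrist","w7");pickle.dump(get_obs(),open("w7.pkl","wb"))
cv2.imwrite("pics/t7z.png",cv2.resize(im[185:285,165:265,::-1],None,fx=6,fy=6,interpolation=2))
o,im=snap("scene","s7")
cv2.imwrite("pics/s7z.png",cv2.resize(im[150:290,270:450,::-1],None,fx=4.2,fy=4.2,interpolation=2))
```

```text
t 7.2667 d cm [ 0.05 -0.11  0.07] rot [ 0.01 -0.1  -0.2 ]  F [-0.5 -0.3 -1.1] w 0.144
```

View pics/t7z.png

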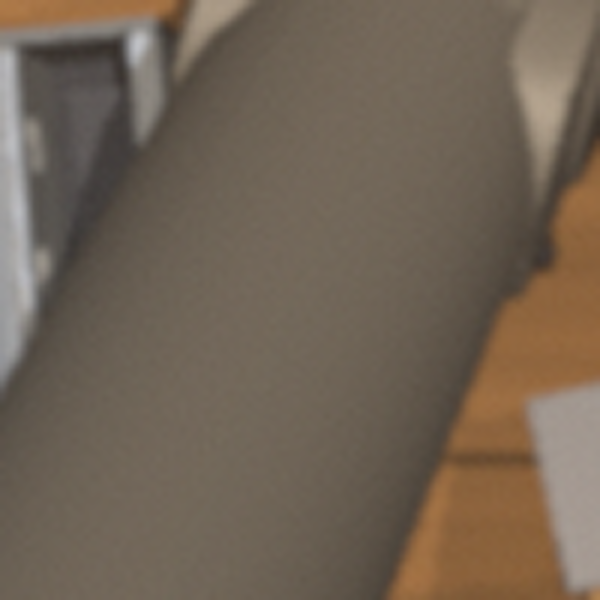

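View pics/w7.png

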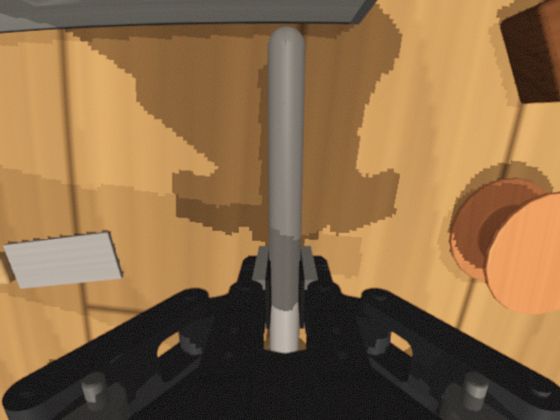

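View pics/s7z.png

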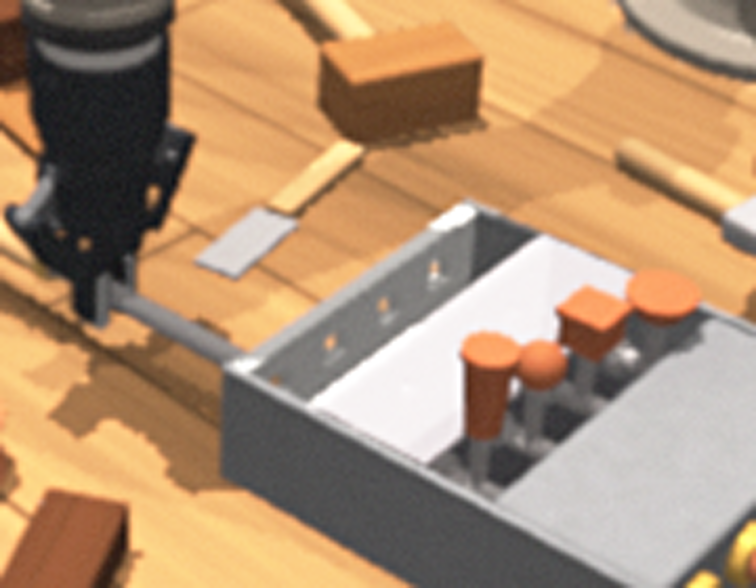

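Run:
```python
from fit import *
import pickle
im=cv2.imread("pics/w7.png");cv2.imwrite("pics/w7z.png",cv2.resize(im[0:60,250:400],None,fx=5,fy=5,interpolation=2))
o=pickle.load(open("w7.pkl","rb"));C=cam("wrist",o)
x,e,E=fit("w7");print((x[:2]*1e3).round(2),np.degrees(x[2:]).round(2),e)
print(proj([[.6514,.1030,0],[.6514,.1030,.01],[.6514,.1030,.045]],C))
print(onz([[362,20]],0,C),onz([[362,20]],.006,C))
print(onz([[100,27.5],[200,25],[300,22]],0,C))
```

```text
[ -0.47 -18.97] [ 0.42 -0.02] 0.022245118835273043
[[353.48373392  25.26722792]
 [358.00182617  19.11448893]
 [379.77805798 -10.42524828]]
[[0.65530505 0.10589946 0.        ]] [[0.65412299 0.10406025 0.006     ]]
[[ 5.23170984e-01  9.11010509e-02 -2.77555756e-17]
 [ 5.74806602e-01  9.57746725e-02  0.00000000e+00]
 [ 6.24587351e-01  1.01655222e-01  0.00000000e+00]]
```

View pics/w7z.png

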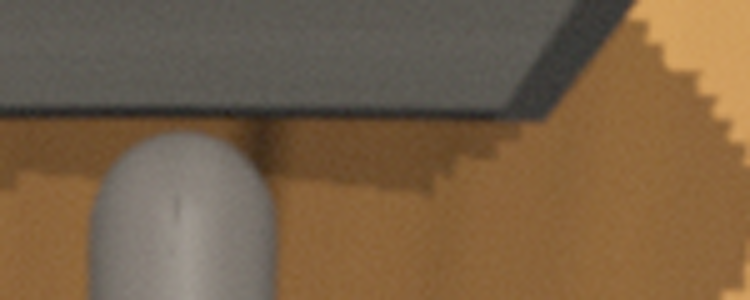

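Run:
```python
from fit import *
import pickle
o=pickle.load(open("w1.pkl","rb"));C=cam("wrist",o)
P=onz(np.array([[62,453],[740,372]])/[3.3,4]+[165,0],.076,C);print(P,np.linalg.norm(P[1]-P[0]),P.mean(0))
o=pickle.load(open("w7.pkl","rb"));C7=cam("wrist",o)
print(onz([[359,24.2]],0,C7))
t=cv2.imread("pics/w1.png")
cv2.imwrite("pics/w1L.png",cv2.resize(t[80:130,170:230],None,fx=10,fy=10,interpolation=2))
cv2.imwrite("pics/w1R.png",cv2.resize(t[70:120,350:410],None,fx=10,fy=10,interpolation=2))
t=cv2.imread("pics/top0.png")
cv2.imwrite("pics/t0R.png",cv2.resize(t[180:300,170:220],None,fx=5,fy=5,interpolation=2))
```

```text
[[0.44665648 0.0835374  0.076     ]
 [0.65253924 0.10346297 0.076     ]] 0.2068447259442495 [0.54959786 0.09350018 0.076     ]
[[0.654089   0.10380284 0.        ]]
```

View pics/w1L.png

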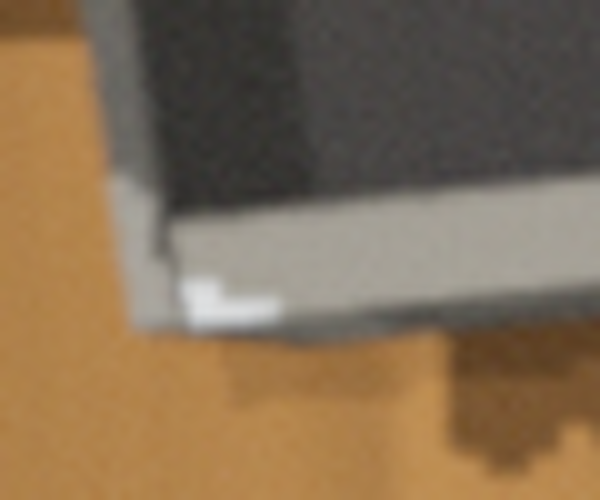

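View pics/w1R.png

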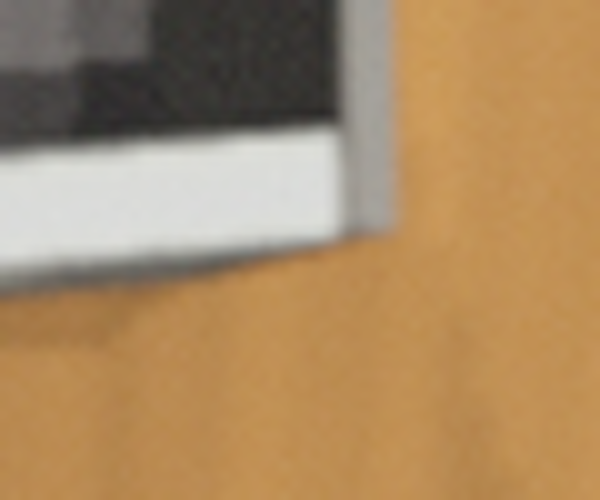

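View pics/t0R.png

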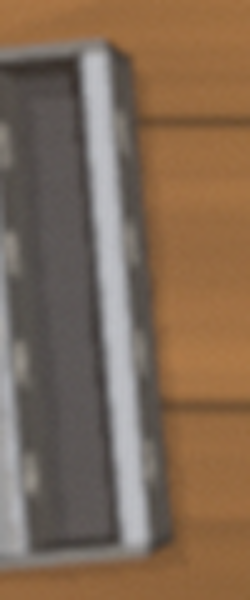

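Run:
```python
from h import *
E=np.array([.619,.1]);u=np.array([-.0941,.9956])
goal([*(E-.1095*u),.0272],95.4)
```

```text
t 7.4167 d cm [ 0.07  0.92 -0.02] rot [ 0.03 -0.06 -0.12]  F [-0.1 -1.4 -1.3] w 0.146
```

send_rows:
  motion: "0.07 0.5 0 0 0 -0.1 1;0 0.4 0 0 0 0 1;0 0 0 0 0 0 1;-0.04 0.4 0 0 0 0 1;-0.04 0.4 0 0 0 0 1;0 0 0 0 0 0 1"

```text
t: 7.92
eef_pos: [0.629, -0.0017, 0.0282]
tool_rot: [0.0, 0.674, 0.739, -0.0]
contact_force: [-1.3, -0.2, -1.0]
gripper_width: 0.14
```

Run:
```python
from h import *
E=np.array([.619,.1]);u=np.array([-.0941,.9956])
goal([*(E-.0955*u),.0272],95.4)
print(get_obs()["torque"])
```

```text
t 7.9167 d cm [-0.1   0.66 -0.1 ] rot [0.06 0.02 0.19]  F [-1.3 -0.2 -1. ] w 0.14
[ 0.04341315 -0.04131696 -0.03959536]
```

send_rows:
  motion: "-0.1 0.3 -0.1 0 0 0.2 1;0 0.3 0 0 0 0 1;0 0 0 0 0 0 1;-0.03 0.3 0 0 0 0 1;0 0 0 0 0 0 1"

```text
t: 8.33
eef_pos: [0.6274, 0.0088, 0.027]
tool_rot: [0.0, 0.673, 0.74, -0.0]
contact_force: [-0.1, -0.6, -0.9]
gripper_width: 0.144
```

Run:
```python
from h import *
E=np.array([.619,.1]);u=np.array([-.0941,.9956])
goal([*(E-.0860*u),.0272],95.4)
print(get_obs()["torque"]); o,im=snap("wrist","w8"); cv2.imwrite("pics/w8z.png",cv2.resize(im[0:100,200:360,::-1],None,fx=5,fy=5,interpolation=2))
```

```text
t 8.3333 d cm [-0.03  0.56  0.02] rot [ 0.05  0.01 -0.08]  F [-0.1 -0.6 -0.9] w 0.144
[8.45622491e-02 2.48616747e-02 7.71906085e-05]
```

View pics/w8z.png

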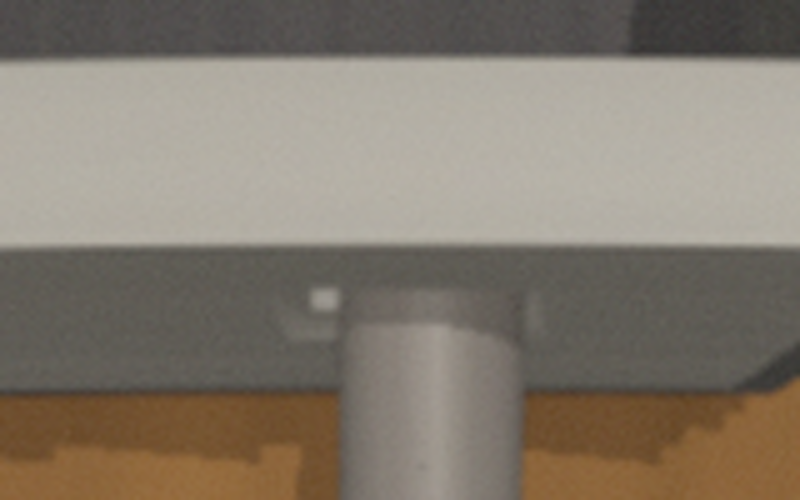

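send_rows:
  motion: "-0.1 0.3 0 0 0 0 1;-0.04 0.4 0 0 0 0 1;-0.04 0.4 0 0 0 0 1;-0.04 0.4 0 0 0 0 1;0 0 0 0 0 0 1"

```text
t: 8.8
eef_pos: [0.6249, 0.0242, 0.0271]
tool_rot: [0.001, 0.673, 0.74, -0.001]
contact_force: [-0.4, 0.5, -0.9]
gripper_width: 0.144
```

Run:
```python
from h import *
E=np.array([.6184,.1]);u=np.array([-.0941,.9956])
goal([*(E-.0720*u),.0272],95.4)
print(get_obs()["torque"]); o,im=snap("wrist","w9"); cv2.imwrite("pics/w9z.png",cv2.resize(im[0:120,200:360,::-1],None,fx=5,fy=5,interpolation=2))
```

```text
t 8.8 d cm [0.03 0.42 0.01] rot [ 0.09  0.01 -0.  ]  F [-0.4  0.5 -0.9] w 0.144
[ 0.12138419 -0.04969868 -0.03068407]
```

View pics/w9z.png

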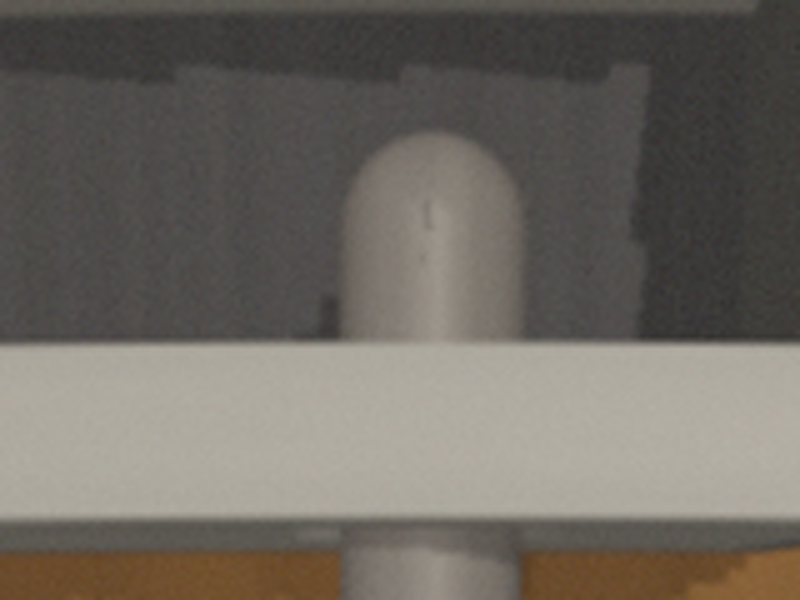

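send_rows:
  motion: "0 0.4 0 0 0 0 1;-0.04 0.4 0 0 0 0 1;-0.04 0.4 0 0 0 0 1;-0.04 0.4 0 0 0 0 1;0 0 0 0 0 0 1"

```text
t: 9.27
eef_pos: [0.6237, 0.0412, 0.0272]
tool_rot: [0.001, 0.673, 0.739, -0.001]
contact_force: [0.2, 0.1, -0.7]
gripper_width: 0.141
```

Run:
```python
from h import *
E=np.array([.6184,.1]);u=np.array([-.0941,.9956])
goal([*(E-.0560*u),.0272],95.4)
print(get_obs()["torque"]); o,im=snap("wrist","w10"); cv2.imwrite("pics/w10z.png",cv2.resize(im[0:120,200:360,::-1],None,fx=5,fy=5,interpolation=2))
```

```text
t 9.2667 d cm [-0.01  0.31  0.  ] rot [0.11 0.03 0.02]  F [ 0.2  0.1 -0.7] w 0.141
[ 0.02483286 -0.02170698 -0.02187599]
```

View pics/w10z.png

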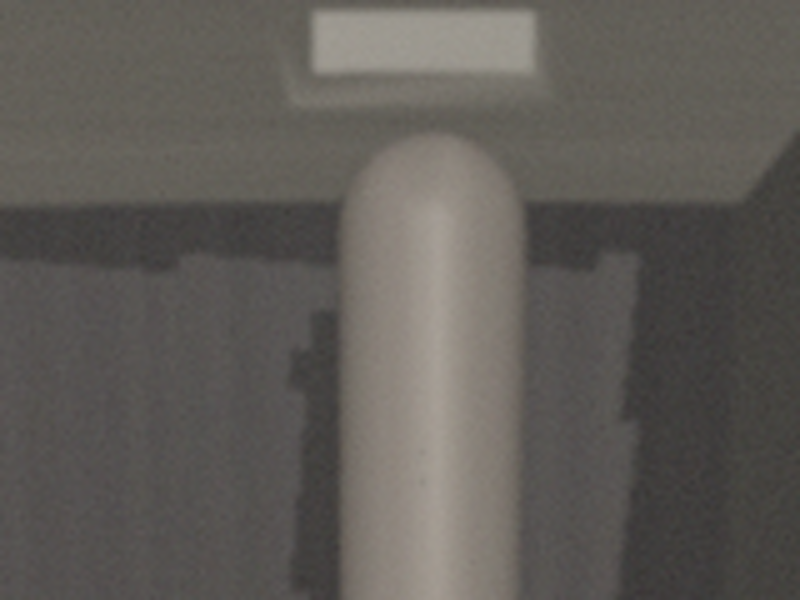

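send_rows:
  motion: "-0.08 0.3 0 0 0 0 1;-0.04 0.4 0 0 0 0 1;-0.04 0.4 0 0 0 0 1;-0.04 0.4 0 0 0 0 1;0 0 0 0 0 0 1"

```text
t: 9.73
eef_pos: [0.6215, 0.0567, 0.0272]
tool_rot: [0.001, 0.674, 0.739, -0.001]
contact_force: [-0.4, 0.3, -1.0]
gripper_width: 0.138
```

Run:
```python
from h import *
E=np.array([.6178,.1]);u=np.array([-.0941,.9956])
goal([*(E-.0300*u),.0272],95.4)
print(get_obs()["torque"]); o,im=snap("wrist","w11"); cv2.imwrite("pics/w11z.png",cv2.resize(im[0:120,200:360,::-1],None,fx=5,fy=5,interpolation=2))
```

```text
t 9.7333 d cm [-0.09  1.34 -0.  ] rot [0.14 0.03 0.08]  F [-0.4  0.3 -1. ] w 0.138
[0.07385126 0.10251245 0.01985132]
```

View pics/w11z.png

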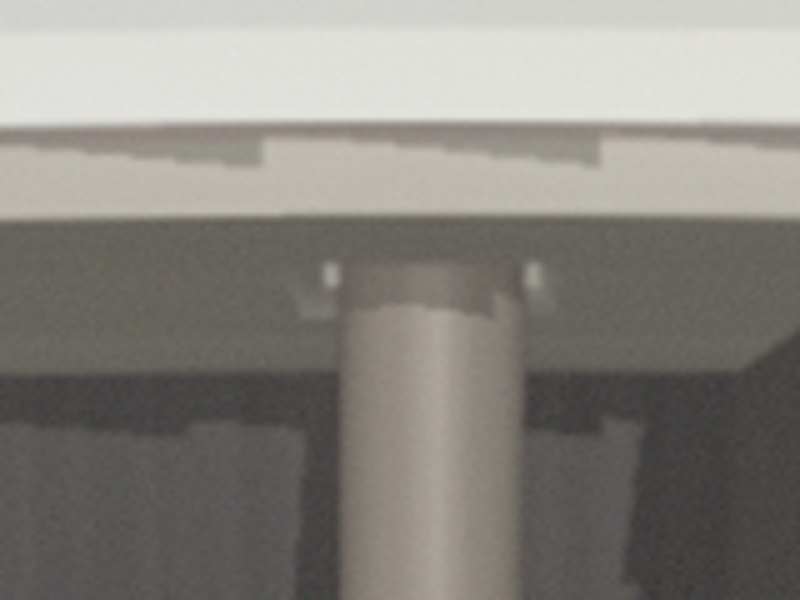

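Nose is centred in the second hole with no contact. Continuing about 18 mm more.

send_rows:
  motion: "-0.05 0.4 0 0 0 0 1;-0.04 0.4 0 0 0 0 1;-0.04 0.4 0 0 0 0 1;-0.04 0.4 0 0 0 0 1;0 0 0 0 0 0 1"

```text
t: 10.2
eef_pos: [0.6197, 0.0735, 0.0273]
tool_rot: [0.001, 0.674, 0.739, -0.001]
contact_force: [-0.3, 0.6, -1.8]
gripper_width: 0.14
```

Run:
```python
from h import *
E=np.array([.6178,.1]);u=np.array([-.0941,.9956])
goal([*(E-.0270*u),.0272],95.4)
print(get_obs()["torque"]); o,im=snap("wrist","w12");o,im=snap("scene","s12")
cv2.imwrite("pics/s12z.png",cv2.resize(im[150:290,270:450,::-1],None,fx=4.2,fy=4.2,interpolation=2))
```

```text
t 10.2 d cm [ 0.06 -0.04 -0.01] rot [0.17 0.04 0.13]  F [-0.3  0.6 -1.8] w 0.14
[0.09713242 0.03198337 0.01547999]
```

View pics/w12.png

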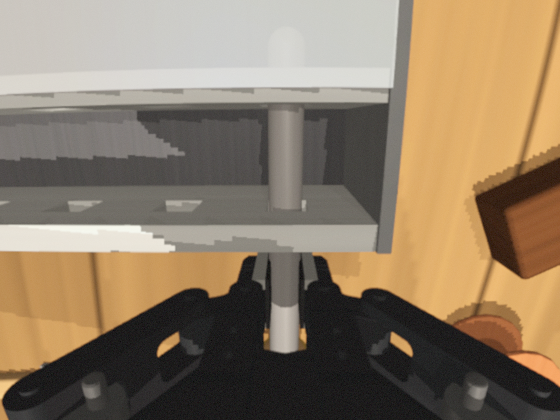

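View pics/s12z.png

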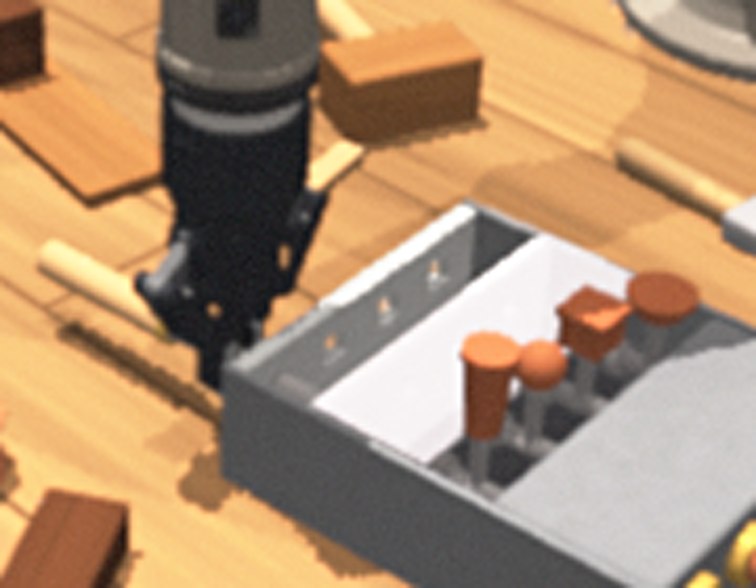

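send_rows:
  motion: "0 0 0 0 0 0 0.8;0 0 0 0 0 0 0.6;0 0 0 0 0 0 0.4;0 0 0 0 0 0 0.3;0 0 0 0 0 0 0.3"

```text
t: 10.72
eef_pos: [0.6205, 0.071, 0.0281]
tool_rot: [0.002, 0.675, 0.738, -0.001]
contact_force: [0.4, 0.1, 0.4]
gripper_width: 0.695
```

Run:
```python
from h import *
E=np.array([.6178,.1]);u=np.array([-.0941,.9956])
goal([*(E-.119*u),.0272],95.4)
print(get_obs()["torque"]); o,im=snap("wrist","w13")
```

```text
t 10.7167 d cm [ 0.85 -8.95 -0.09] rot [0.25 0.14 0.25]  F [0.4 0.1 0.4] w 0.695
[0.01433444 0.07480288 0.01878096]
```

View pics/w13.png

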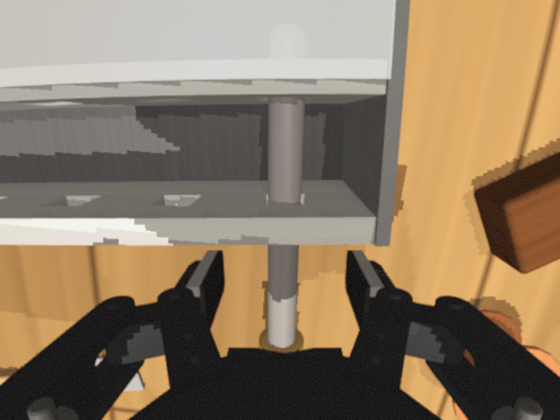

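send_rows:
  motion: "0.1 -1.2 0 0.1 0 0.1 0.3;0.14 -1.5 0 0.1 0 0.1 0.3;0.14 -1.5 0 0 0 0 0.3;0.14 -1.5 0 0 0 0 0.3;0.14 -1.5 0 0 0 0 0.3;0.14 -1.4 0 0 0 0 0.3;0 0 0 0 0 0 0.3"

```text
t: 11.35
eef_pos: [0.6286, -0.0237, 0.0285]
tool_rot: [0.002, 0.673, 0.74, 0.0]
contact_force: [-0.1, -0.2, 0.1]
gripper_width: 0.701
```

Run:
```python
from h import *
E=np.array([.6178,.1]);u=np.array([-.0941,.9956])
goal([*(E-.119*u),.0225],95.4)
import pickle
o,im=snap("wrist","w14");pickle.dump(o,open("w14.pkl","wb"))
o,im=snap("scene","s14")
cv2.imwrite("pics/s14z.png",cv2.resize(im[130:290,230:430,::-1],None,fx=4,fy=3.7,interpolation=2))
```

```text
t 11.35 d cm [ 0.04  0.52 -0.6 ] rot [ 0.13  0.19 -0.03]  F [-0.1 -0.2  0.1] w 0.701
```

View pics/w14.png

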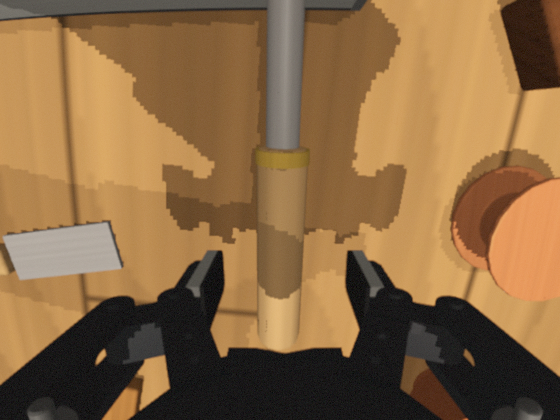

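View pics/s14z.png

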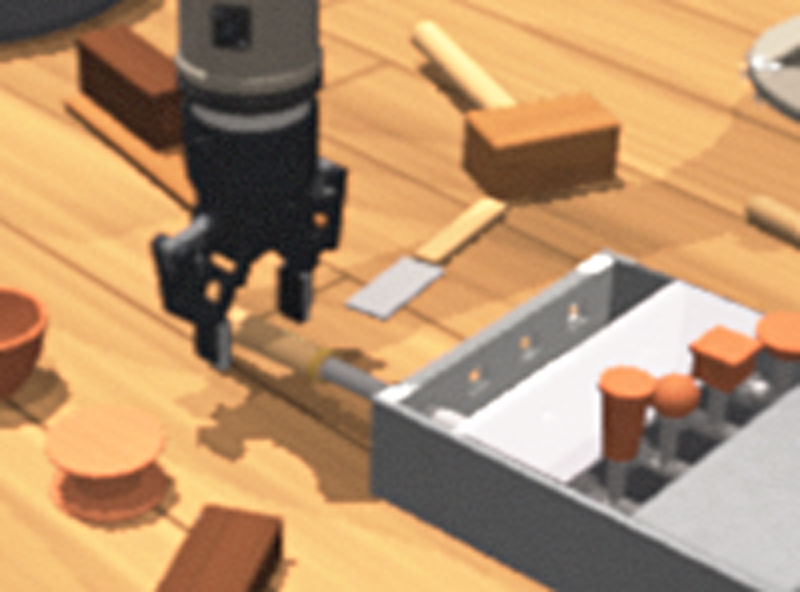

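send_rows:
  motion: "-0.2 0.1 -0.6 2.2 0 -0.8 0.3;0 0 -0.6 2.2 0 0 0.3;0 0 0 0 0 0 0.3"

```text
t: 11.7
eef_pos: [0.6268, -0.0137, 0.0158]
tool_rot: [-0.027, 0.675, 0.737, 0.031]
contact_force: [-0.4, -1.5, 0.0]
gripper_width: 0.697
```

Run:
```python
from h import *
goal([.627,-.0237,.0165],94.6,4.5)
o,im=snap("wrist","w15")
```

```text
t 11.7 d cm [ 0.02 -1.    0.07] rot [-0.22  0.57 -0.44]  F [-0.4 -1.5  0. ] w 0.697
```

View pics/w15.png

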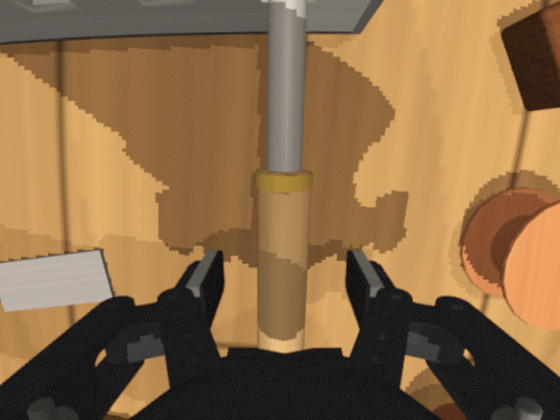

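send_rows:
  motion: "0 0 0 0 0 0 0.6;0 0 0 0 0 0 0.8;0 0 0 0 0 0 1;0 0 0 0 0 0 1;0 0 0 0 0 0 1;0 0 0 0 0 0 1"
  newtons: 60

```text
t: 12.25
eef_pos: [0.6277, -0.009, 0.017]
tool_rot: [-0.025, 0.672, 0.739, 0.03]
contact_force: [-0.7, -1.5, -0.2]
gripper_width: 0.237
```

Run:
```python
from h import *
print(get_obs()["eef_pos"])
goal([.627,-.0237,.0165],94.6,4.5)
o,im=snap("wrist","w16");o,im=snap("scene","s16")
cv2.imwrite("pics/s16z.png",cv2.resize(im[150:290,230:430,::-1],None,fx=4,fy=4,interpolation=2))
```

```text
[ 0.62773795 -0.00902009  0.01700095]
t 12.25 d cm [-0.07 -1.47 -0.05] rot [-0.02  0.64 -0.84]  F [-0.7 -1.5 -0.2] w 0.237
```

View pics/w16.png

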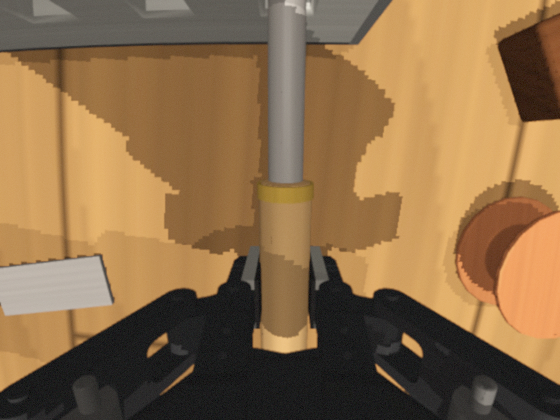

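View pics/s16z.png

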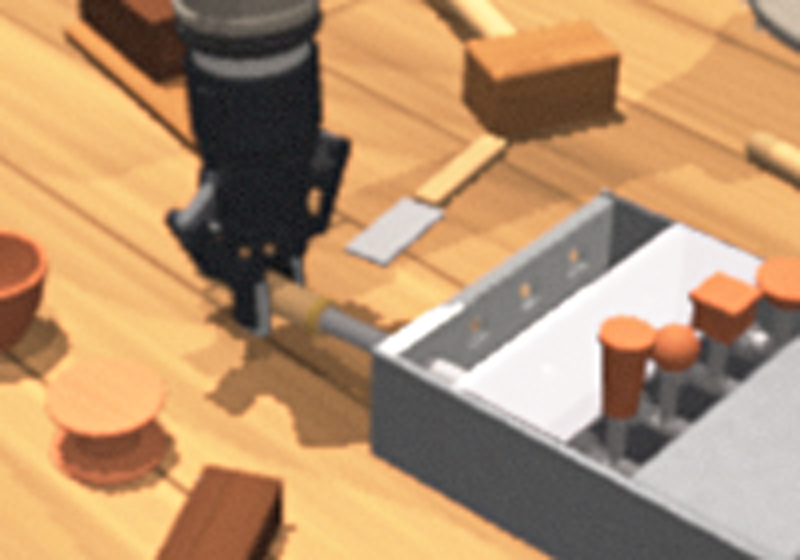

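send_rows:
  motion: "0 0 0.22 -1.1 0 0 1;0 0 0.22 -1.1 0 0 1;0 0 0.22 -1.1 0 0 1;0 0 0.22 -1.1 0 0 1;0 0 0 0 0 0 1"

```text
t: 12.77
eef_pos: [0.6276, -0.0075, 0.0266]
tool_rot: [0.003, 0.672, 0.74, -0.0]
contact_force: [-0.0, 0.3, -0.4]
gripper_width: 0.235
```

Run:
```python
from h import *
o=get_obs();print(o["eef_pos"],o["torque"])
E=np.array([.6182,.1]);u=np.array([-.0941,.9956])
goal([*(E-.112*u),.0265],95.4)
o,im=snap("wrist","w17")
```

```text
[ 0.6276164  -0.00749645  0.02656303] [-0.04700145 -0.01469887  0.00971437]
t 12.7667 d cm [ 0.11 -0.4  -0.01] rot [ 0.23  0.19 -0.08]  F [-0.   0.3 -0.4] w 0.235
```

View pics/w17.png

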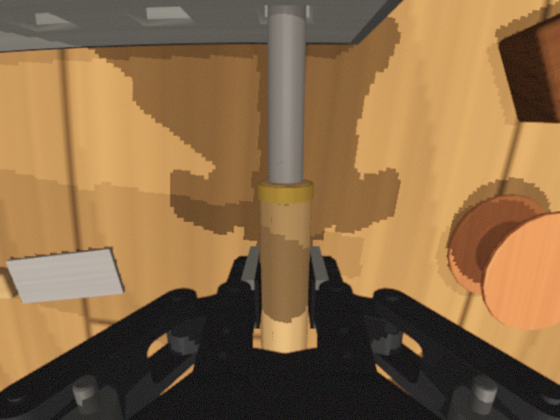

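send_rows:
  motion: "-0.03 0.6 0 0.1 0.1 0 1;-0.08 0.8 0 0 0 0 1;-0.07 0.8 0 0 0 0 1;0 0 0 0 0 0 1"

```text
t: 13.15
eef_pos: [0.6253, 0.017, 0.0263]
tool_rot: [0.001, 0.672, 0.74, -0.0]
contact_force: [0.5, 0.6, -1.2]
gripper_width: 0.238
```

Run:
```python
from h import *
o=get_obs();print(o["eef_pos"],o["torque"])
E=np.array([.6184,.1]);u=np.array([-.0941,.9956])
goal([*(E-.077*u),.0265],95.4)
```

```text
[0.6252607  0.01699864 0.02626122] [0.14966459 0.00277151 0.03197405]
t 13.15 d cm [0.04 0.63 0.02] rot [ 0.06  0.05 -0.08]  F [ 0.5  0.6 -1.2] w 0.238
```

send_rows:
  motion: "-0.03 0.4 0 0 0 0 1;-0.03 0.4 0 0 0 0 1;-0.03 0.4 0 0 0 0 1"

```text
t: 13.4
eef_pos: [0.6242, 0.0271, 0.0263]
tool_rot: [0.002, 0.673, 0.74, -0.001]
contact_force: [0.5, -9.0, -0.2]
gripper_width: 0.24
```

Run:
```python
from h import *
o=get_obs();print(o["eef_pos"],o["torque"])
E=np.array([.6184,.1]);u=np.array([-.0941,.9956])
goal([*(E-.065*u),.0265],95.4)
```

```text
[0.62417625 0.0271187  0.02625385] [-1.61001457 -0.05313065  0.10545478]
t 13.4 d cm [0.03 0.82 0.02] rot [ 0.24  0.07 -0.  ]  F [ 0.5 -9.  -0.2] w 0.24
```

send_rows:
  motion: "-0.03 0.4 0 0 0 0 1;-0.03 0.4 0 0 0 0 1;-0.03 0.3 0 0 0 0 1"

```text
t: 13.65
eef_pos: [0.6233, 0.028, 0.0268]
tool_rot: [0.006, 0.675, 0.737, -0.005]
contact_force: [0.1, -5.9, 0.2]
gripper_width: 0.239
```

send_rows:
  motion: "-0.03 0.3 0 0 0 0 1"

```text
t: 13.73
eef_pos: [0.6228, 0.0279, 0.027]
tool_rot: [0.008, 0.676, 0.737, -0.006]
contact_force: [0.3, -7.5, -0.5]
gripper_width: 0.239
```

send_rows:
  motion: "-0.03 0.3 0 0 0 0 1"

```text
t: 13.82
eef_pos: [0.6224, 0.0277, 0.0272]
tool_rot: [0.009, 0.677, 0.736, -0.007]
contact_force: [0.2, -8.1, 1.5]
gripper_width: 0.236
```

Run:
```python
from h import *
o=get_obs();print(o["eef_pos"],o["torque"],o["q"])
E=np.array([.6184,.1]);u=np.array([-.0941,.9956])
goal([*(E-.060*u),.0265],95.4)
o,im=snap("wrist","w18")
```

```text
[0.62241874 0.02767158 0.02718499] [-1.58904005  0.01492095  0.16457627] [-0.49793988  0.6939661   0.47365401  1.84994928 -0.43129281  0.70086468
  0.29827984]
t 13.8167 d cm [ 0.16  1.26 -0.07] rot [1.31 0.19 0.66]  F [ 0.2 -8.1  1.5] w 0.236
```

View pics/w18.png

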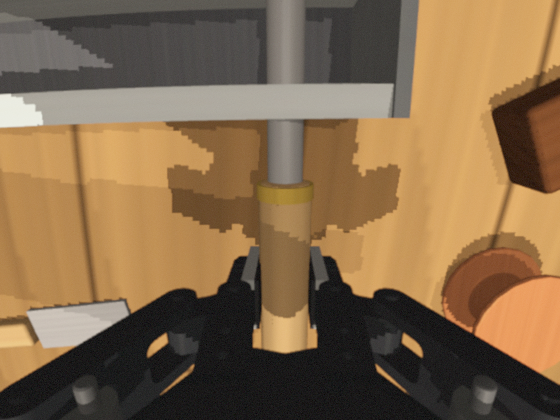

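send_rows:
  motion: "0.1 0.6 -0.05 1.5 0.2 0.6 1"

```text
t: 13.95
eef_pos: [0.6235, 0.0289, 0.0269]
tool_rot: [0.001, 0.674, 0.739, -0.001]
contact_force: [1.5, -16.7, -0.5]
gripper_width: 0.238
```

send_rows:
  motion: "0 0.6 0 1 0.1 0.3 1"

```text
t: 14.03
eef_pos: [0.6239, 0.0291, 0.0272]
tool_rot: [-0.003, 0.674, 0.739, 0.003]
contact_force: [1.5, -13.2, -1.0]
gripper_width: 0.238
```

Run:
```python
from h import *
o,im=snap("scene","s18")
a=cv2.imread("pics/s12.png")
b=np.vstack([x[185:285,360:450] for x in (a,im[:,:,::-1])])
cv2.imwrite("pics/cmp.png",np.hstack([cv2.resize(b[:100],None,fx=4.4,fy=5.5,interpolation=2),cv2.resize(b[100:],None,fx=4.4,fy=5.5,interpolation=2)]))
o,im=snap("wrist","w19");E=np.array([.6184,.1]);u=np.array([-.0941,.9956])
goal([*(E-.060*u),.0265],95.4)
print(get_obs()["torque"])
```

```text
t 14.1333 d cm [ 0.03  1.14 -0.07] rot [-0.5   0.03  0.16]  F [  1.1 -12.3  -1.4] w 0.237
[-2.54569653 -0.18487002  0.08489373]
```

View pics/cmp.png

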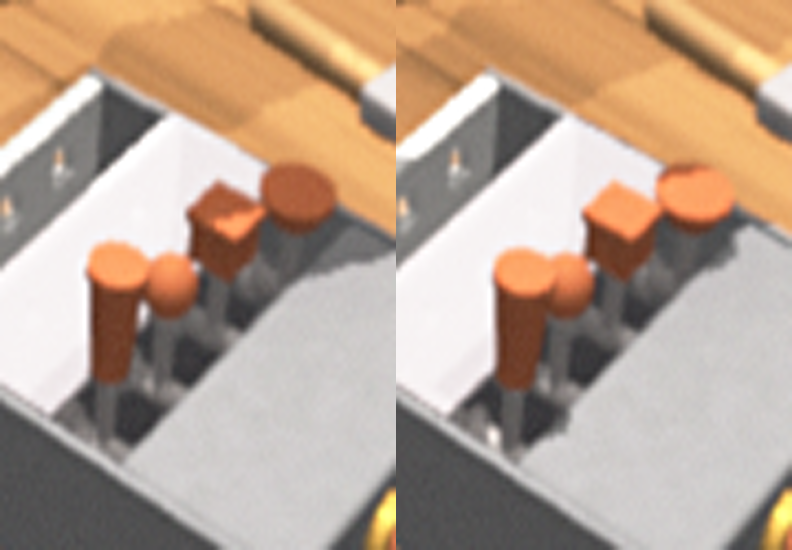

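View pics/w19.png

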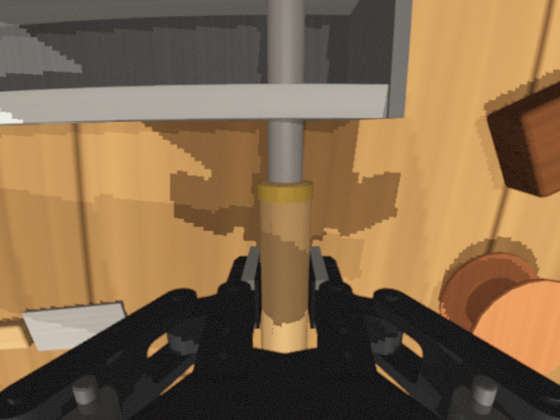

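send_rows:
  motion: "0 1 -0.05 -0.2 0 0.1 1"

```text
t: 14.22
eef_pos: [0.6239, 0.0301, 0.0271]
tool_rot: [0.002, 0.676, 0.737, -0.001]
contact_force: [-0.6, -19.7, -0.5]
gripper_width: 0.238
```

send_rows:
  motion: "0 1 -0.05 0.3 0 0.1 1"

```text
t: 14.3
eef_pos: [0.6237, 0.0317, 0.0269]
tool_rot: [0.003, 0.677, 0.736, -0.002]
contact_force: [-0.8, -8.7, -0.4]
gripper_width: 0.24
```

send_rows:
  motion: "-0.05 0.7 -0.03 0.6 0.1 0.2 1"

```text
t: 14.38
eef_pos: [0.623, 0.0353, 0.0265]
tool_rot: [0.0, 0.677, 0.736, 0.0]
contact_force: [0.3, -4.2, -1.0]
gripper_width: 0.24
```

send_rows:
  motion: "-0.05 0.7 0 0.5 0 0.2 1"

```text
t: 14.47
eef_pos: [0.6226, 0.0388, 0.0266]
tool_rot: [-0.001, 0.677, 0.736, 0.002]
contact_force: [0.0, -6.5, -1.9]
gripper_width: 0.237
```

Run:
```python
from h import *
o,im=snap("scene","s20")
a=cv2.imread("pics/s12.png")
b=np.vstack([x[185:285,360:450] for x in (a,im[:,:,::-1])])
cv2.imwrite("pics/cmp2.png",np.hstack([cv2.resize(b[:100],None,fx=4.4,fy=5.5,interpolation=2),cv2.resize(b[100:],None,fx=4.4,fy=5.5,interpolation=2)]))
E=np.array([.6184,.1]);u=np.array([-.0941,.9956])
goal([*(E-.060*u),.0265],95.4)
```

```text
t 14.5167 d cm [ 0.14  0.09 -0.01] rot [-0.32  0.09  0.59]  F [ 0.8 -7.4 -1. ] w 0.233
```

View pics/cmp2.png

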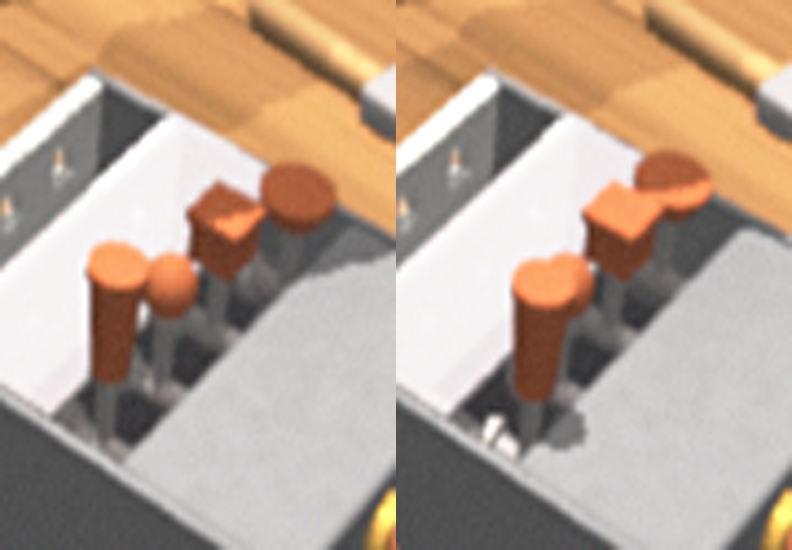

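send_rows:
  motion: "0 0.6 0 -0.2 0 0.3 1"

```text
t: 14.6
eef_pos: [0.6229, 0.0396, 0.0269]
tool_rot: [0.002, 0.676, 0.737, -0.0]
contact_force: [1.4, -18.4, -0.6]
gripper_width: 0.24
```

send_rows:
  motion: "0 0.6 0 0.3 0 0.2 1"

```text
t: 14.68
eef_pos: [0.6232, 0.0395, 0.0271]
tool_rot: [0.003, 0.677, 0.736, -0.001]
contact_force: [0.2, -13.5, -0.6]
gripper_width: 0.24
```

send_rows:
  motion: "-0.02 0.6 0 0.5 0 0 1"

```text
t: 14.77
eef_pos: [0.623, 0.0395, 0.0273]
tool_rot: [0.003, 0.678, 0.735, 0.001]
contact_force: [-0.4, -14.6, -0.4]
gripper_width: 0.231
```

send_rows:
  motion: "0.03 -0.3 -0.03 0.3 0.1 0 1;0.05 -0.5 0 0 0 0 1;0.05 -0.6 0 0 0 0 1;0.05 -0.6 0 0 0 0 1;0 0 0 0 0 0 1"

```text
t: 15.18
eef_pos: [0.6244, 0.0166, 0.0268]
tool_rot: [0.001, 0.679, 0.734, 0.001]
contact_force: [-0.3, 0.8, -1.6]
gripper_width: 0.235
```

Run:
```python
from h import *
o,im=snap("scene","s21")
a=cv2.imread("pics/s20.png")
b=np.vstack([x[185:285,360:450] for x in (a,im[:,:,::-1])])
cv2.imwrite("pics/cmp3.png",np.hstack([cv2.resize(b[:100],None,fx=4.4,fy=5.5,interpolation=2),cv2.resize(b[100:],None,fx=4.4,fy=5.5,interpolation=2)]))
E=np.array([.6184,.1]);u=np.array([-.0941,.9956])
goal([*(E-.077*u),.0265],95.4);print(get_obs()["eef_pos"],get_obs()["torque"])
o,im=snap("wrist","w21")
```

```text
t 15.2333 d cm [ 0.12  0.58 -0.02] rot [-0.1   0.14  0.86]  F [-0.4  1.  -0.1] w 0.239
[0.62441485 0.01750744 0.0267158 ] [-0.00177444  0.01262565  0.04328347]
```

View pics/cmp3.png

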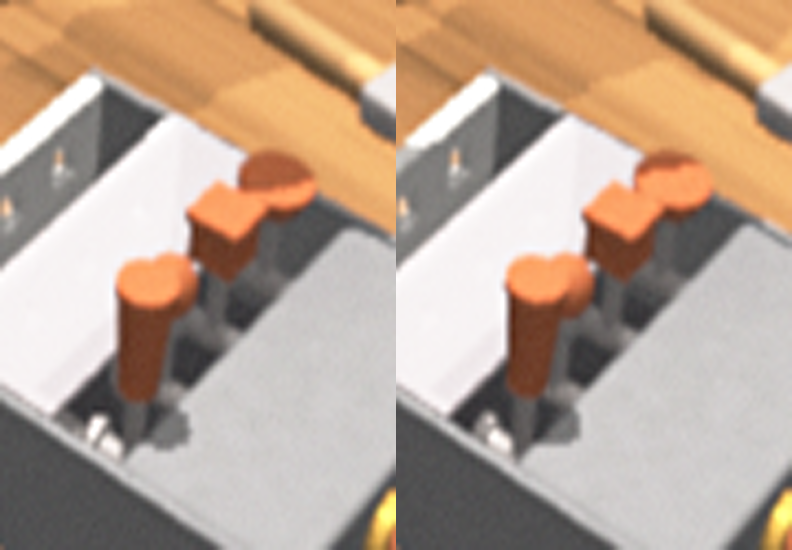

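View pics/w21.png

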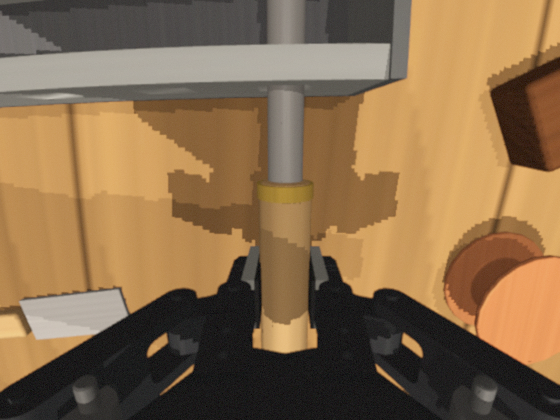

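send_rows:
  motion: "0 0 -0.2 1 0 0 1;0 0 -0.2 1 0 0 1;0 0 -0.2 1 0 0 1;0 0 0 0 0 0 1;0 0 0 0 0 0 0.9;0 0 0 0 0 0 0.8;0 0 0 0 0 0 0.6;0 0 0 0 0 0 0.4;0 0 0 0 0 0 0.3;0 0 0 0 0 0 0.3"
  newtons: 30

```text
t: 16.12
eef_pos: [0.625, 0.0212, 0.0204]
tool_rot: [-0.02, 0.677, 0.735, 0.024]
contact_force: [-0.5, 0.2, 0.3]
gripper_width: 0.7
```

Run:
```python
from h import *
goal([.6248,.0166,.0265],95.0,0);print(get_obs()["eef_pos"],get_obs()["torque"])
o,im=snap("wrist","w22")
```

```text
t 16.1167 d cm [-0.02 -0.46  0.61] rot [-3.59  0.18  0.27]  F [-0.5  0.2  0.3] w 0.7
[0.62498067 0.02121622 0.02037812] [-0.10989201 -0.03280239  0.04542232]
```

View pics/w22.png

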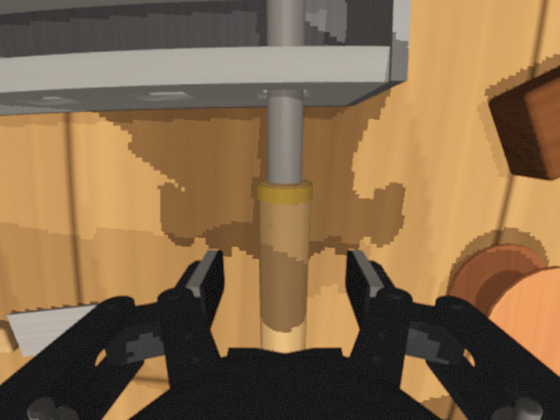

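send_rows:
  motion: "0 0 1 0 0 0 0.3;0 0 2 0 0 0 0.3;0 0 3 0 0 0 0.3;0 0 3 0 0 0 0.3;0 0 3 -1.5 0 0 0.3;-1 -2 3 -1.5 0 0 0.3;-2 -3 1 0 0 0 0.3;-2 -3.3 0 0 0 0 0.3;-2 -3.3 0 0 0 0 0.3;-2 -3.3 0 0 0 0 0.3;0 0 0 0 0 0 0.3;0 0 0 0 0 0 0.3"

```text
t: 17.17
eef_pos: [0.5306, -0.131, 0.1965]
tool_rot: [0.001, 0.676, 0.737, 0.007]
contact_force: [0.9, 0.7, 0.3]
gripper_width: 0.701
```

Run:
```python
from h import *
print(get_obs()["eef_pos"])
o,im=snap("top","t23")
a=cv2.imread("pics/top0.png");im=im[:,:,::-1]
cv2.imwrite("pics/t23z.png",np.hstack([cv2.resize(x[190:305,60:250],None,fx=2.1,fy=4,interpolation=2) for x in(a,im)]))
o,im=snap("scene","s23");cv2.imwrite("pics/s23z.png",cv2.resize(im[150:290,270:460,::-1],None,fx=4.2,fy=4.2,interpolation=2))
```

```text
[ 0.53063099 -0.13097648  0.19647978]
```

View pics/t23.png

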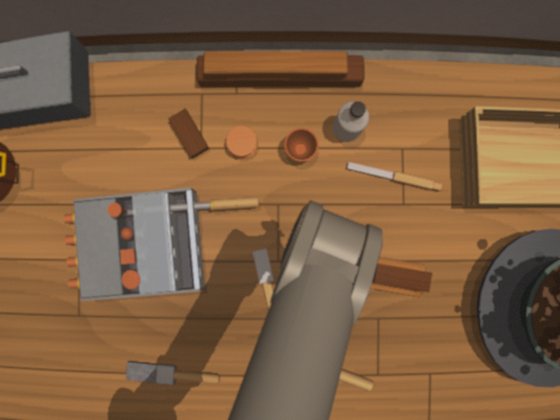

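View pics/t23z.png

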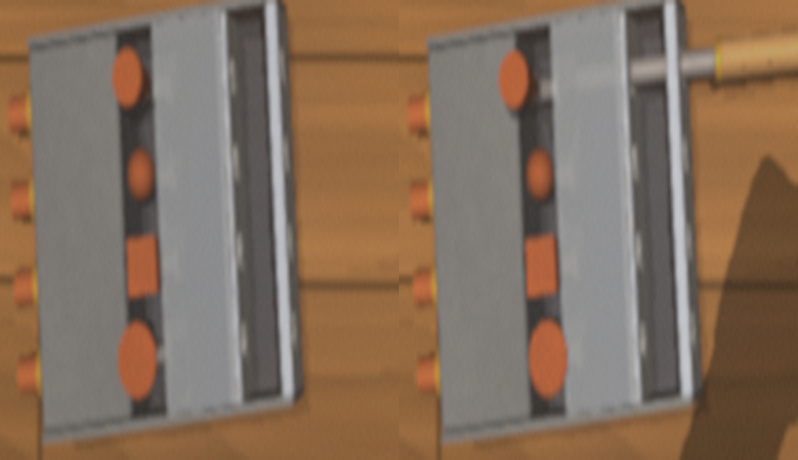

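View pics/s23z.png

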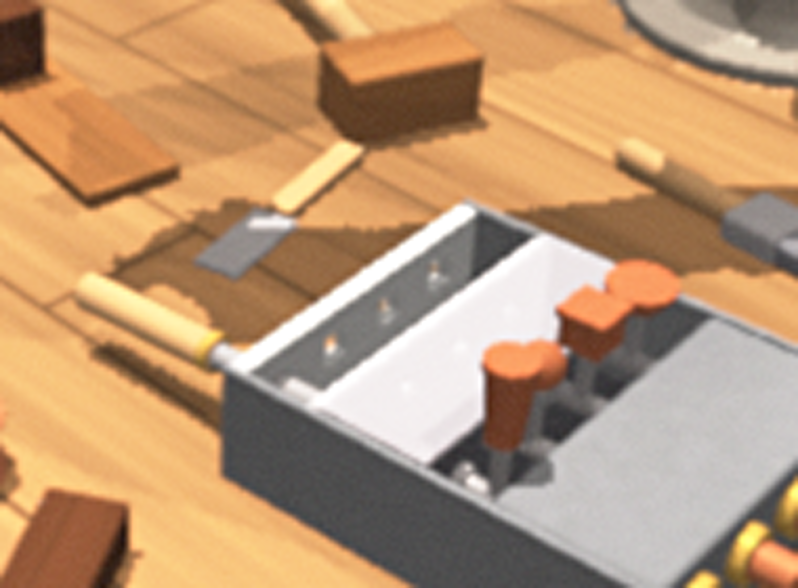

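Run:
```python
from h import *
C=cam("top");P=onz([[210.5,206.3],[132,211.5]],.042,C);print(P)
E=np.array([.618,.0955]);u=np.array([-.0932,.9956]);print((P[:,:2]-E)@u, (P[0,:2]-E)@u+.14)
im=cv2.imread("pics/t23.png");cv2.imwrite("pics/t24.png",cv2.resize(im[195:225,100:220],None,fx=6.6,fy=6.6,interpolation=2))
im=cv2.imread("pics/s23.png");cv2.imwrite("pics/s24.png",cv2.resize(im[225:275,325:405],None,fx=9,fy=9,interpolation=2))
```

```text
[[0.61741397 0.06457189 0.042     ]
 [0.6065538  0.23097011 0.042     ]]
[-0.03073741  0.13594083] 0.1092625912562055
```

View pics/t24.png

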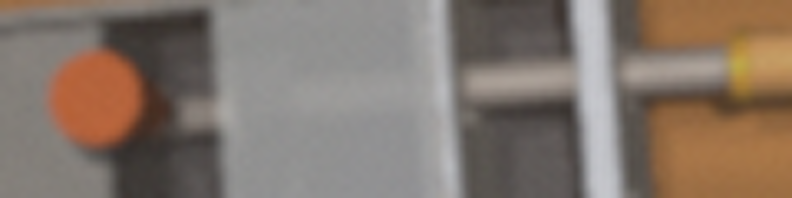

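View pics/s24.png

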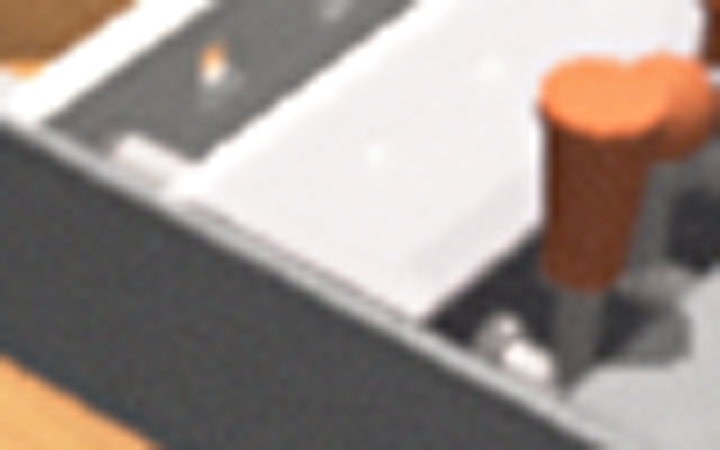

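Run:
```python
from station import *
print(get_obs()["t"],hand_in())
```

```text
the job is handed in; nothing more can be done
17.2667 None
```

The watering is switched over to the tall pot. I drew the rod from the holster and threaded it through both guide plates in line with the tall-pot key. I then took it again by the handle, pushed the key to its hard stop and drew the rod back about 22 mm. I let go and handed in at 17.3 s.

**Keys:** In the last top and scene pictures the tall-pot key has stayed in, about 12 mm from its start. The dish key has sprung out, and the square and ball keys are still out.

**Rod:** It is resting in both plates. From the top picture I work out its nose at about 108 mm behind the front plate, roughly 14 mm clear of the key. The clear cover blurs the nose, so this comes from the handle's front end and the rod's known length.

**Other things on the bench:** The other objects look unmoved. In the last picture the arm partly covers the scraper and holster. The gripper is open and clear of everything.

**Force on the key:** The push stalled at first. It briefly needed about 17–20 N at mid-travel, where the dish key let go, and 13–18 N at the stop. That is above the 4–11 N stated for the key, probably from friction in the guides, but well under the limits.

**Calibration:** The wrist camera's view of the rod differed from its known height by 2–3 mm. I corrected for that while threading and saw no contact at either plate.

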